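# Make the burn-in strip safe: fuses out and into the drawer

## Task

Take the burn-in strip out of service: first push the isolator lever fully over to off, away from the robot, and only then pull every fuse out of its spring clips, one at a time. Open the drawer of the low grey unit and lay all the fuses in it, those from the strip and the one lying loose on the bench, flat on the drawer's floor and none on top of another, then shut the drawer fully. Leave the other things on the bench where they are.

Things in the scene. Friction and masses are not known exactly. Their poses are not given: they have to be found in the camera images.
- strip: fixed grey fuse strip, plate 150 (x) x 360 (y) x 20 high, origin under its centre. Four fuse ways along y at -135, -73, -11, +51 mm; some may be empty. Sprung copper clips at x = +-47 hold the blades; beads snap over them. A seated fuse lies along x, centre 49 mm over the bench, 34 mm clear between bodies. A straight upward pull of about 10 N frees it; it is clear of the clips 25 mm up.
- isolator (a joint): isolator lever on the strip's +y end (y = +130 mm in its frame): 0 = on, leaning to the strip's -x (towards the robot); pushed over to +x it ends at 1.0 rad = off. Light friction, stays where it is left; it may start a little off 0.
- isolator_tip (a point): centre of the lever's black ball, 26 mm in diameter, 80 mm from the pivot on a 10 mm rod. The ball's centre is 112 mm above the bench at both ends of the swing, 122 mm midway, and travels 77 mm along the strip's x (38 mm either side of the pivot).
- unit_drawer0 (a joint): drawer of the low grey drawer unit: 0 = shut, 0.18 m = fully open; it slides towards the robot along the unit's -x with a few newtons of friction and stays where it is left. It may start up to 20 mm open.
- unit_drawer0_handle (a point): middle of the drawer's horizontal steel bar handle: 11 mm thick, 120 mm long along the unit's y, 35 mm in front of the drawer front, 72 mm above the bench. The unit's top is 110 mm above the bench, the drawer front's upper edge 98 mm.
- drawer_front (a point): middle of the front (robot-side) edge of the drawer's inner floor, on top of the floor, 22 mm above the bench; moves with the drawer; x away from the robot along the slide, y to the left, z up. The inside runs from x = 0 to 215 mm, y = -169 to +169, 66 deep. Fully open, x = 0 to 170 mm lies clear of the unit's top. The handle is 56 mm before this point.
- fuse1_mid (a point): fuse-link: white ceramic body 62 long x 28 wide x 46 high with a steel knife blade 30 long, 16 high, 6 thick at the middle of each end; 122 mm overall, 0.2 kg. Point: its centre; x along the blades, y across the width, z up as it sits. Starts, if present, in way 1 of the strip (y = -135 mm in the strip's frame).
- fuse2_mid (a point): fuse-link: white ceramic body 62 long x 28 wide x 46 high with a steel knife blade 30 long, 16 high, 6 thick at the middle of each end; 122 mm overall, 0.2 kg. Point: its centre; x along the blades, y across the width, z up as it sits. Starts, if present, in way 2 of the strip (y = -73 mm in the strip's frame).
- fuse3_mid (a point): fuse-link: white ceramic body 62 long x 28 wide x 46 high with a steel knife blade 30 long, 16 high, 6 thick at the middle of each end; 122 mm overall, 0.2 kg. Point: its centre; x along the blades, y across the width, z up as it sits. Starts, if present, in way 3 of the strip (y = -11 mm in the strip's frame).
- fuse4_mid (a point): fuse-link: white ceramic body 62 long x 28 wide x 46 high with a steel knife blade 30 long, 16 high, 6 thick at the middle of each end; 122 mm overall, 0.2 kg. Point: its centre; x along the blades, y across the width, z up as it sits. Starts, if present, in way 4 of the strip (y = 51 mm in the strip's frame).
- fuse_loose_mid (a point): fuse-link: white ceramic body 62 long x 28 wide x 46 high with a steel knife blade 30 long, 16 high, 6 thick at the middle of each end; 122 mm overall, 0.2 kg. Point: its centre; x along the blades, y across the width, z up as it sits. This one lies loose on the bench beyond the strip, standing on its underside (centre 23 mm above the bench).
- driver: bystander, to be left alone: screwdriver with a black handle, about 200 mm, lying on the bench; origin under its middle
- meter: bystander, to be left alone: grey hand meter 130 x 75 x 32 mm; origin under its middle
- housing: bystander, to be left alone: empty black plastic housing, open box 90 x 60 x 30 mm; origin under its middle
- flux: bystander, to be left alone: white bottle, 48 mm diameter, 120 mm high; origin under its middle
- clockbox: bystander, to be left alone: small white desk display 30 x 100 x 70 mm; origin under its middle
Not all that is in view belongs to the job. What is shaped like the part that bears fuse2_mid but blue or red is not meant.

How it is judged:
On the way, in this order (a step that is already met when the one before it is completed fails the run):
1. the isolator is pushed fully off (value of joint isolator above 0.85 rad), for 0.2 s.
2. every fuse lies in the drawer (x of fuse1_mid in the frame of drawer_front between 0.005 and 0.21 m and y of fuse1_mid in the frame of drawer_front between -0.16 and 0.16 m and z of fuse1_mid in the frame of drawer_front between 0 and 0.06 m and x of fuse2_mid in the frame of drawer_front between 0.005 and 0.21 m and y of fuse2_mid in the frame of drawer_front between -0.16 and 0.16 m and z of fuse2_mid in the frame of drawer_front between 0 and 0.06 m and x of fuse3_mid in the frame of drawer_front between 0.005 and 0.21 m and y of fuse3_mid in the frame of drawer_front between -0.16 and 0.16 m and z of fuse3_mid in the frame of drawer_front between 0 and 0.06 m and x of fuse4_mid in the frame of drawer_front between 0.005 and 0.21 m and y of fuse4_mid in the frame of drawer_front between -0.16 and 0.16 m and z of fuse4_mid in the frame of drawer_front between 0 and 0.06 m and x of fuse_loose_mid in the frame of drawer_front between 0.005 and 0.21 m and y of fuse_loose_mid in the frame of drawer_front between -0.16 and 0.16 m and z of fuse_loose_mid in the frame of drawer_front between 0 and 0.06 m), for 0.2 s.
At the end, for the whole second after the job is handed in: Isolator beyond 0.85 rad; every fuse present lies at rest inside the drawer, directly on its floor (fuse centre less than 34 mm above the floor); the drawer is shut to within 12 mm (value of joint isolator above 0.85 rad and value of joint unit_drawer0 below 0.012 m and x of fuse1_mid in the frame of drawer_front between 0.005 and 0.21 m and y of fuse1_mid in the frame of drawer_front between -0.16 and 0.16 m and z of fuse1_mid in the frame of drawer_front between 0 and 0.034 m and linear speed of each of fuse1, fuse2, fuse3, fuse4, fuse_loose below 0.03 m/s and x of fuse2_mid in the frame of drawer_front between 0.005 and 0.21 m and y of fuse2_mid in the frame of drawer_front between -0.16 and 0.16 m and z of fuse2_mid in the frame of drawer_front between 0 and 0.034 m and x of fuse3_mid in the frame of drawer_front between 0.005 and 0.21 m and y of fuse3_mid in the frame of drawer_front between -0.16 and 0.16 m and z of fuse3_mid in the frame of drawer_front between 0 and 0.034 m and x of fuse4_mid in the frame of drawer_front between 0.005 and 0.21 m and y of fuse4_mid in the frame of drawer_front between -0.16 and 0.16 m and z of fuse4_mid in the frame of drawer_front between 0 and 0.034 m and x of fuse_loose_mid in the frame of drawer_front between 0.005 and 0.21 m and y of fuse_loose_mid in the frame of drawer_front between -0.16 and 0.16 m and z of fuse_loose_mid in the frame of drawer_front between 0 and 0.034 m); the robot touches nothing.
It fails at once if a fuse is pulled from the strip (moved over 15 mm) while the isolator is still on (below 0.8 rad) (value of joint isolator below 0.8 rad and distance of any of fuse1_mid, fuse2_mid, fuse3_mid, fuse4_mid from where it was at the start of the episode above 0.015 m).
It fails at once if a bystander is pushed more than 40 mm (distance of any of driver, meter, housing, flux, clockbox from where it was at the start of the episode above 0.04 m).
Of fuse1, fuse2, fuse3, fuse4 only 2 to 4 are there at a start; the rules pass over those that are not, and their reading is None.
At some moment in a run one of fuse_loose may be knocked a few centimetres aside while the robot is not near it.
Once in a run the grip may slacken for a moment while it holds something.
It also fails if it takes over 208 s, if anything falls off the work surface, if the arm or the gripper's body presses on something with over 40 N, if the wrist force passes 120 N, or if a joint passes its speed limit or range.

## Robot

A 7-joint arm with a two-finger parallel gripper is mounted at the origin on the work surface. World frame = base frame: x ahead of the robot, y to its left, z up, the work surface at z = 0. Lengths are in m, angles in rad, forces in N, time in s.
With the tool pointing down it reaches from about 0.425 to 0.825 m from the base axis. Payload 3.6 kg.
Tool frame: the origin (TCP) lies midway between the tips of the shut fingers; the grasp point (between the pads) lies 19 mm behind it (ctrl.pinch_z is the distance from the TCP to the grasp point, in m); z points along the fingers, y is the direction in which the jaws open and shut (so a half turn about z gives the same grasp; the last joint's range is limited). The gripper opens to 85 mm and grips with 20 to 120 N. Pads are 22 mm wide; open, the fingers measure 114 mm over their backs; the gripper's body (76 mm by 85 mm) begins 54 mm behind the grasp point. The pads swing forward as they close: fully open they stand 13 mm farther back than shut.
Start: joints at [-1.214, 0.615, -0.013, 1.423, 0.008, 1.103, -0.04], TCP at [0.243, 0.603, 0.231] pointing down, gripper open.
Joint ranges: [-3.12, 3.12], [-0.3, 2.06], [-1.34, 1.32], [0.26, 2.42], [-1.36, 4.5], [0.01, 1.98], [-2.84, 2.84]. Speed limits (rad/s): [2.79, 2.79, 3.14, 3.14, 3.14, 3.14, 3.14].

## Interface

Orientations are given as [roll, pitch, yaw] about the fixed x, y, z axes, in that order (R = Rz(yaw) Ry(pitch) Rx(roll)).
In Python, from workcell import status, get_image, camera_info, sign_off, ctrl gives the robot as it stands.
- The arm moves only by the tool step_arm, never from a script. Its argument "targets" is a list of rows, each a list of 6 numbers: the shift along the tool's x, y, z in m, then the turn, a rotation vector about the tool's x, y, z in rad. In form: [[tx, ty, tz, wx, wy, wz], ...]. A call has 1 to 12 rows; each row shifts and turns the commanded pose from where the row before left it, along the tool's axes as they then stand; what a row does not reach is not made up. A row lasts 1/12 s, in which the tool goes at most 41.7 mm and 7.16 degrees, less where a joint would pass 70% of its speed; a pose out of reach is approached as far as the arm can. A call with a gripper value outside its range is refused whole. "claw" is the finger opening in m, from 0 to 0.0854, set as the call begins (left out, the last holds). The fingers move at their own pace and stop on an object; "force" is the grip in N (left out, the last holds). Time passes only in rows, so rows that do not move let the fingers close. It gives the time, the measured TCP pose, the force and the opening at its end, in the units of the state.
- status.get_state(): the state, without advancing time (a new reading comes with each control period).
- get_image(name): name is "scene" or "top"; returns (picture, depth): 400x640x3 uint8, red, green, blue; 400x640 float32, m along the optical axis (not along the pixel's ray), 0 where there is no reading.
- camera_info(name): a dict with "fx", "fy", "cx", "cy" (pixels), "pose" (4x4, takes a point from camera to world coordinates). Camera axes: x right, y up, looking along -z (the intrinsics and any distortion apply to the point x, -y, -z); pixel columns grow to the right and rows downward; lengths in m; the calibration is good to about 2 mm. A picture is of the moment at which its call begins. camera_info takes no time and is no camera call.
- sign_off(): hands the job in, once; it reports no verdict.
The state is a dict: "time": time; "joint_pos": joint angles; "joint_velocities": joint speeds; "joint_efforts": joint torques, N m; "eef_pos": TCP position; "tcp_rot": TCP orientation; "wrist_force": force on the tool from outside, world axes, zero at the start; "wrist_torque": the same for the moment, N m; "grip_width": finger opening in m.
Only numpy, scipy, OpenCV 4.12 (cv2) and the standard library are available. Lean on these libraries where they do the work, as an engineer would, in place of code of your own. Each camera call takes 0.05 s, during which the arm holds its last target.

## Working session

There is one attempt and no reset: what is moved stays moved. The work goes in short steps, Python scripts to look and compute and a tool call to move; the robot and the scene stay as the last step left them, time stands still between calls to the robot, and variables do not carry over. Pictures are saved under pics/ and viewed, and the job is handed in when it is done.

Besides the shell and the picture viewer there is one more tool, called after ">>>" by a JSON object that holds its "op" and its "data", one argument or row to a line. step_arm: Moves the arm, as the interface text tells. Its arguments: {"type":"object","properties":{"targets":{"type":"array"},"claw":{"type":"number"},"force":{"type":"number"}},"required":["targets"]}

```bash
ls; mkdir -p pics; cat > h.py <<'E'
import numpy as np, cv2
from workcell import status, get_image, camera_info, sign_off, ctrl
def snap(name,fn):
    im,d=get_image(name); cv2.imwrite('pics/'+fn+'.png',im[:,:,::-1]); np.savez('/tmp/'+fn+'.npz',im=im,d=d); return im,d
def pts(name,d):
    c=camera_info(name); v,u=np.mgrid[0:d.shape[0],0:d.shape[1]]
    P=np.stack([(u-c['cx'])/c['fx']*d, -(v-c['cy'])/c['fy']*d, -d],-1)
    T=np.array(c['pose']); return P@T[:3,:3].T+T[:3,3]
def ray(name,u,v,z):
    c=camera_info(name);T=np.array(c['pose']); r=T[:3,:3]@np.array([(u-c['cx'])/c['fx'],-(v-c['cy'])/c['fy'],-1]); o=T[:3,3]
    return o+r*(z-o[2])/r[2]
def proj(name,p):
    c=camera_info(name);T=np.array(c['pose']); q=T[:3,:3].T@(np.array(p)-T[:3,3]); return c['cx']+c['fx']*q[0]/-q[2], c['cy']-c['fy']*q[1]/-q[2]
E
python3 - <<'E'
from h import *
for n in('scene','top'):
    snap(n,n+'0'); print(camera_info(n))
s=status.get_state(); print(s); print(ctrl.pinch_z, [a for a in dir(ctrl) if a[0]!='_'])
E
```

```text
pics
{'fx': 405.67882128536877, 'fy': 405.67882128536877, 'cx': 323.1212929967977, 'cy': 201.79476598529706, 'pose': array([[-7.92588551e-01, -4.77903794e-01,  3.78696914e-01,
         1.09444388e+00],
       [ 6.09756755e-01, -6.20897009e-01,  4.92629276e-01,
         6.95651615e-01],
       [-2.97618893e-04,  6.21365326e-01,  7.83520927e-01,
         1.25702549e+00],
       [ 0.00000000e+00,  0.00000000e+00,  0.00000000e+00,
         1.00000000e+00]])}
{'fx': 449.34309383300007, 'fy': 449.34309383300007, 'cx': 323.3387509158697, 'cy': 191.90319404328943, 'pose': array([[ 9.75554110e-03,  9.98704532e-01, -4.99408448e-02,
         4.50950256e-01],
       [-9.99901093e-01,  1.02488546e-02,  9.63142074e-03,
         4.61468694e-04],
       [ 1.01307800e-02,  4.98419456e-02,  9.98705736e-01,
         1.71015951e+00],
       [ 0.00000000e+00,  0.00000000e+00,  0.00000000e+00,
         1.00000000e+00]])}
{'time': 0.1, 'joint_pos': array([-1.21349433,  0.61582491, -0.01256557,  1.42476672,  0.00808313,
        1.10337592, -0.04036487]), 'joint_velocities': array([ 0.00066214, -0.00217433,  0.00050973, -0.0014358 ,  0.00053928,
        0.00014495,  0.00091934]), 'joint_efforts': array([ 1.47820909e-03, -4.70385289e+01,  2.60300394e-01, -1.71572399e+01,
        1.00996825e-02,  5.87785107e-03,  6.76561527e-06]), 'eef_pos': array([0.24314325, 0.6020654 , 0.23024325]), 'tcp_rot': array([-3.13926821e+00,  4.32653030e-05,  2.75784228e+00]), 'wrist_force': array([-0.04268821, -0.54054864, -0.25389413]), 'wrist_torque': array([0.01142618, 0.01585989, 0.02703622]), 'grip_width': 0.08555559762367627}
0.0187 ['MotionError', 'pinch_z']
```

View pics/scene0.png

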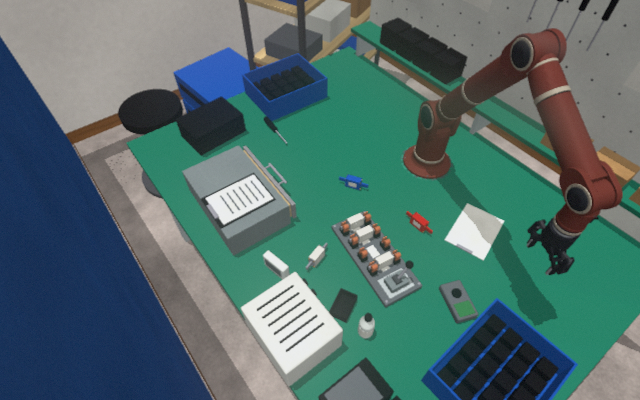

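View pics/top0.png

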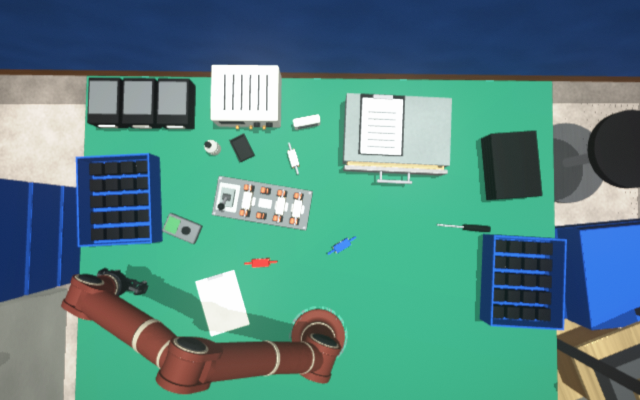

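The top view has world +x up and +y left. The strip is at about (262,203), the drawer unit at (398,133) with its handle at (395,178), the loose white fuse at (293,158), the red decoy at (261,263) and the blue decoy at (342,245). I'll take close crops next.

```bash
python3 - <<'E'
import numpy as np,cv2
a=np.load('/tmp/top0.npz')['im'][:,:,::-1]; b=np.load('/tmp/scene0.npz')['im'][:,:,::-1]
cv2.imwrite('pics/c1.png',cv2.resize(a[130:240,200:325],None,fx=6,fy=5.4,interpolation=cv2.INTER_CUBIC))
cv2.imwrite('pics/c2.png',cv2.resize(b[195:345,235:425],None,fx=4,fy=4,interpolation=cv2.INTER_CUBIC))
E
```

```text
(no output)
```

View pics/c1.png

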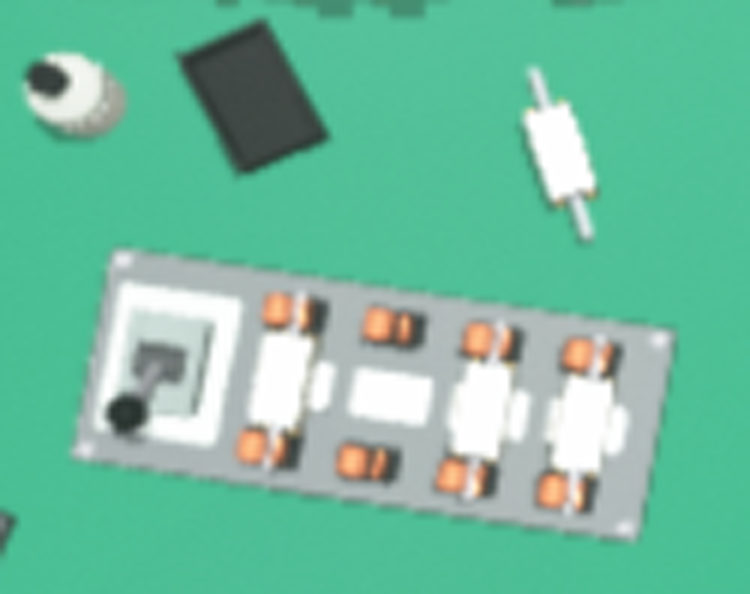

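View pics/c2.png

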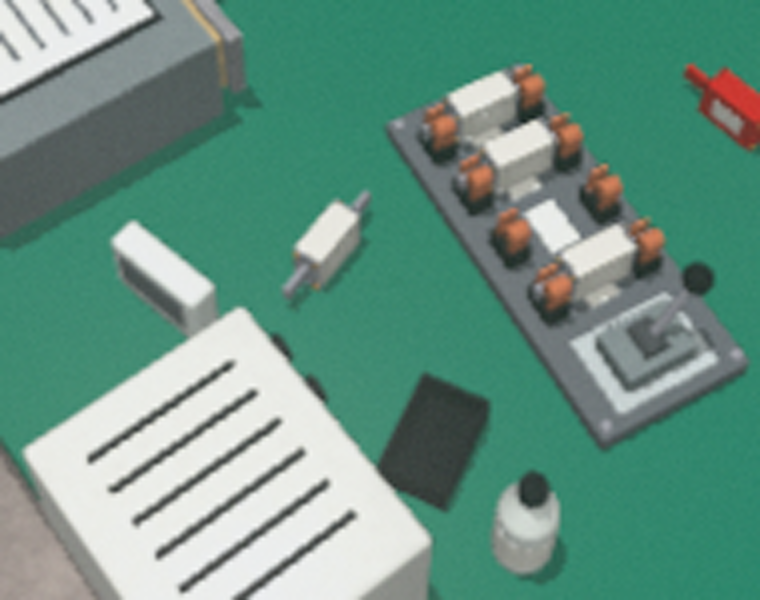

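The crops show white fuses in ways 4, 2 and 1, at top pixels (247,201), (280,206) and (297,209). Way 3 at (265,203) is empty, and its white patch is a flat label. The loose fuse is at (293,158). These could be mistaken for fuses: red (261,263), blue (342,245), the label (265,203) and the clockbox (306,121). The lever ball is at (221,206), leaning towards the robot. Now I'll measure.

```bash
cat > m.py <<'E'
from h import *
def rect(P,m):
    xy=P[m][:,:2].astype(np.float32); return cv2.minAreaRect(xy*1000)
E
python3 - <<'E'
from m import *
for n in('top','scene'):
    z=np.load(f'/tmp/{n}0.npz'); im,d=z['im'].astype(int),z['d']; P=pts(n,d)
    print(n,'bench z',np.median(P[(im[...,1]>im[...,0]+40)&(d>0)][:,2]), (d==0).mean())
    white=(im.min(-1)>150)&(im.max(-1)-im.min(-1)<40)
    reg=(P[...,0]>.35)&(P[...,0]<.65)&(P[...,1]>-.02)&(P[...,1]<.32)
    m=white&reg&(P[...,2]>.036)&(P[...,2]<.09)
    k,l,st,c=cv2.connectedComponentsWithStats(m.astype(np.uint8))
    for i in range(1,k):
        if st[i,4]>25:
            q=P[l==i]; print('white',st[i,4],c[i].round(1),q.mean(0).round(4),np.median(q[:,2]).round(4),cv2.minAreaRect((q[:,:2]*1000).astype(np.float32)))
    # strip plate
    m=reg&(P[...,2]>.012)&(P[...,2]<.03)&~((im[...,1]>im[...,0]+30))
    m=cv2.morphologyEx(m.astype(np.uint8),cv2.MORPH_OPEN,np.ones((3,3)))
    k,l,st,c=cv2.connectedComponentsWithStats(m); i=1+np.argmax(st[1:,4]); q=P[l==i]
    r=cv2.minAreaRect((q[:,:2]*1000).astype(np.float32)); print('strip',st[i,4],r)
    # lever ball
    m=(im.max(-1)<70)&reg&(P[...,2]>.095)&(P[...,2]<.14)
    if m.any(): print('ball',m.sum(),P[m].mean(0),P[m].max(0))
    # unit handle, top
    m=(P[...,0]>.4)&(P[...,0]<.85)&(P[...,1]>-.4)&(P[...,1]<0)&(P[...,2]>.1)&(P[...,2]<.118)
    k,l,st,c=cv2.connectedComponentsWithStats(m.astype(np.uint8)); i=1+np.argmax(st[1:,4]); q=P[l==i]
    print('unit top',st[i,4],np.median(q[:,2]),cv2.boxPoints(cv2.minAreaRect((q[:,:2]*1000).astype(np.float32))))
E
```

```text
top bench z 0.0010396228524716111 0.00409375
white 38 [294.6 163. ] [0.6407 0.0924 0.0459] 0.0465 ((639.1151733398438, 92.62710571289062), (18.95368194580078, 26.315567016601562), 1.8527123928070068)
white 177 [247.1 199.1] [0.5039 0.2627 0.0683] 0.0705 ((510.7765197753906, 262.974365234375), (28.843311309814453, 101.82958221435547), 81.93533325195312)
white 167 [280.4 205.2] [0.4827 0.1409 0.0687] 0.0712 ((484.1630859375, 141.48373413085938), (28.46705436706543, 120.2483901977539), 83.2119369506836)
white 165 [297. 208.] [0.4733 0.0802 0.0692] 0.0714 ((473.37127685546875, 80.49073791503906), (27.814699172973633, 119.42398071289062), 80.9227523803711)
strip 1181 ((495.1404724121094, 229.38417053222656), (199.9747314453125, 146.36573791503906), 81.32545471191406)
unit top 4590 0.11173677984978003 [[ 635.2734   -399.2791  ]
 [ 848.58453  -404.68823 ]
 [ 856.5107    -92.121124]
 [ 643.1995    -86.712006]]
scene bench z 0.002178993943680707 0.0039375
white 114 [355.  218.3] [0.4775 0.0817 0.0734] 0.0739 ((475.87750244140625, 80.50750732421875), (30.744043350219727, 61.36105728149414), 82.40592956542969)
white 118 [364.3 230.6] [0.4865 0.1426 0.0738] 0.0739 ((485.0331726074219, 141.1262664794922), (30.286169052124023, 60.63615798950195), 83.46012115478516)
white 138 [383.9 257.5] [0.506  0.2651 0.0735] 0.0737 ((505.0819396972656, 264.70751953125), (28.097997665405273, 60.71747970581055), 83.00912475585938)
strip 1279 ((497.4671325683594, 179.1925048828125), (295.1988220214844, 147.93240356445312), 83.68174743652344)
unit top 3243 0.11400868695231825 [[ 635.65295  -399.90872 ]
 [ 849.8544   -399.9768  ]
 [ 849.9542    -86.003815]
 [ 635.7528    -85.93573 ]]
```

```bash
python3 - <<'E'
from m import *
def cr(u,v): return 200+u/6, 130+v/5.4
C=[ray('top',*cr(*p),.02) for p in[(118,250),(676,330),(640,542),(74,456)]]
C=np.array(C)[:,:2]; print(C.round(4), C.mean(0), [np.linalg.norm(C[i]-C[i-1]).round(4) for i in range(4)])
y=(C[0]+C[3]-C[1]-C[2])/2; x=(C[0]+C[1]-C[3]-C[2])/2
print('yaw', np.arctan2(x[1],x[0]), np.arctan2(-y[0],y[1]))
print('ball', ray('top',*cr(128,412),.112), 'scene', ray('scene',235+698/4,195+279/4,.112))
print('loose tips', ray('top',*cr(533,70),.023),ray('top',*cr(587,238),.023), 'scene',ray('scene',235+291/4,195+291/4,.023),ray('scene',235+365/4,195+199/4,.023))
from math import *
z=np.load('/tmp/top0.npz'); im,d=z['im'].astype(int),z['d'];P=pts('top',d)
w=(im.min(-1)>140)&(im.max(-1)-im.min(-1)<50); w[:140]=0;w[172:]=0;w[:,:275]=0;w[:,315:]=0
v,u=np.nonzero(w); q=np.array([ray('top',a,b,.035)for a,b in zip(u,v)])*1000
print(cv2.minAreaRect(q[:,:2].astype(np.float32)), q.mean(0))
print(d[155:162,290:297].round(3),P[158,293])
# handle depth map
print(P[176:184,395].round(3)); 
m=(P[...,0]>.5)&(P[...,0]<.66)&(P[...,1]>-.4)&(P[...,1]<-.05)&(P[...,2]>.05)&(P[...,2]<.085)
print(P[m].round(3)[:60], m.sum())
E
cat > c.py <<'E'
E
python3 - <<'E'
import numpy as np,cv2
a=np.load('/tmp/top0.npz')['im'][:,:,::-1]; b=np.load('/tmp/scene0.npz')['im'][:,:,::-1]
cv2.imwrite('pics/c3.png',cv2.resize(a[85:190,335:460],None,fx=6,fy=5.4,interpolation=cv2.INTER_CUBIC))
cv2.imwrite('pics/c4.png',cv2.resize(b[140:255,175:305],None,fx=5,fy=5,interpolation=cv2.INTER_CUBIC))
E
```

```text
[[0.5903 0.375 ]
 [0.538  0.0244]
 [0.3904 0.0453]
 [0.4466 0.3993]] [0.49134735 0.21097945] [np.float64(0.1457), np.float64(0.3544), np.float64(0.1491), np.float64(0.3585)]
yaw -0.15412880182932903 -0.1526579527192067
ball [0.47603411 0.34640656 0.112     ] scene [0.47861708 0.34896863 0.112     ]
loose tips [0.7190574  0.11632936 0.023     ] [0.601537   0.08087102 0.023     ] scene [0.7164116 0.1169737 0.023    ] [0.60885366 0.08223511 0.023     ]
((663.9779052734375, 100.93598937988281), (109.62334442138672, 31.359195709228516), 16.628026962280273) [662.6301408  100.53850506  35.        ]
[[1.681 1.67  1.67  1.672 1.671 1.667 1.67 ]
 [1.665 1.665 1.673 1.672 1.672 1.674 1.671]
 [1.675 1.668 1.67  1.673 1.673 1.669 1.67 ]
 [1.672 1.67  1.661 1.668 1.669 1.676 1.675]
 [0.    1.668 1.67  1.667 1.673 1.673 1.668]
 [1.673 1.664 1.671 1.673 1.67  1.673 1.672]
 [1.714 1.672 1.668 1.672 1.672 1.668 1.673]] [0.6588258  0.09828764 0.04957497]
[[ 0.601 -0.291 -0.007]
 [ 0.596 -0.289  0.001]
 [ 0.593 -0.29  -0.001]
 [ 0.588 -0.289  0.002]
 [ 0.579 -0.277  0.076]
 [ 0.575 -0.276  0.082]
 [ 0.5
[... 787 characters left out ...]
 [ 0.617 -0.104  0.078]
 [ 0.617 -0.108  0.076]
 [ 0.617 -0.115  0.082]
 [ 0.617 -0.133  0.083]
 [ 0.616 -0.124  0.055]
 [ 0.616 -0.132  0.051]
 [ 0.616 -0.135  0.058]
 [ 0.616 -0.139  0.058]
 [ 0.616 -0.143  0.058]
 [ 0.615 -0.146  0.066]
 [ 0.616 -0.15   0.06 ]
 [ 0.616 -0.154  0.057]
 [ 0.615 -0.157  0.064]
 [ 0.616 -0.161  0.055]
 [ 0.615 -0.164  0.068]
 [ 0.615 -0.167  0.075]
 [ 0.615 -0.171  0.071]
 [ 0.614 -0.174  0.08 ]
 [ 0.614 -0.178  0.076]
 [ 0.614 -0.181  0.079]
 [ 0.614 -0.184  0.083]
 [ 0.614 -0.188  0.08 ]
 [ 0.614 -0.192  0.083]
 [ 0.614 -0.195  0.082]
 [ 0.615 -0.203  0.077]
 [ 0.613 -0.202  0.053]
 [ 0.613 -0.206  0.056]
 [ 0.613 -0.209  0.059]
 [ 0.612 -0.212  0.064]] 241
```

View pics/c3.png

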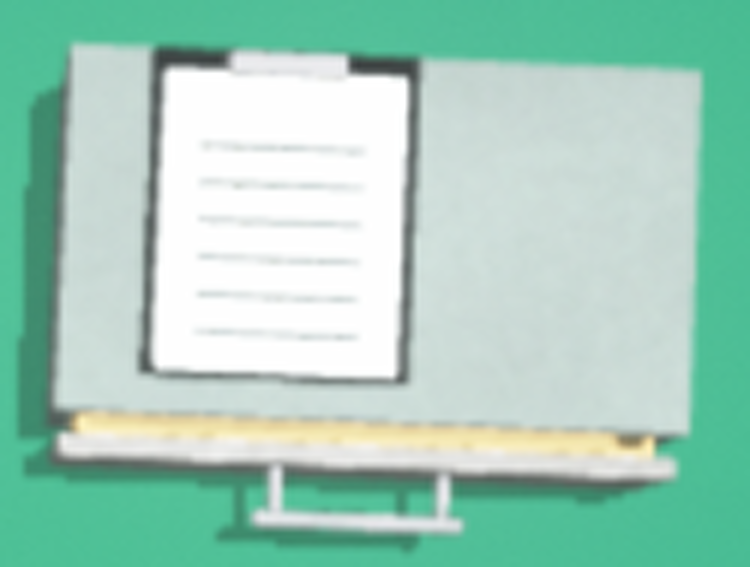

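View pics/c4.png

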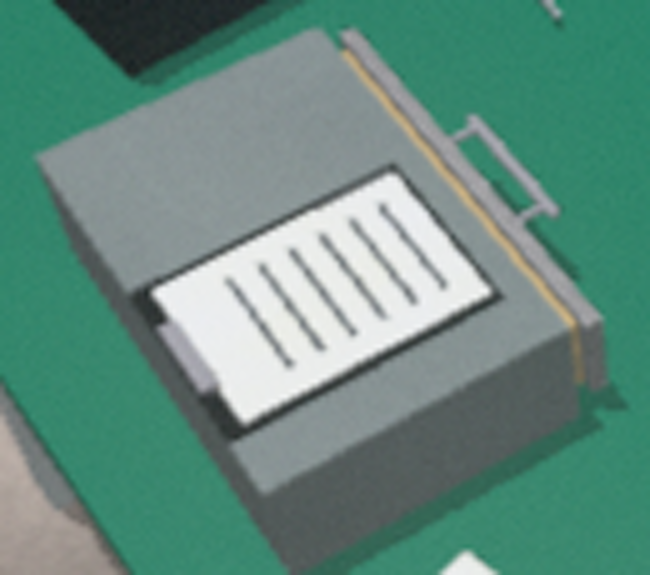

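```bash
python3 - <<'E'
from m import *
def cr(u,v): return 200+u/6, 130+v/5.4
for n,p in dict(f4=(280,383),f2=(482,412),f1=(582,427)).items(): print(n,ray('top',*cr(*p),.072).round(4))
def c3(u,v): return 335+u/6,85+v/5.4
def c4(u,v): return 175+u/5,140+v/5
a,b=ray('top',*c3(250,518),.075),ray('top',*c3(464,526),.075); print('handle top',a,b,(a+b)/2,np.linalg.norm(a-b),'yaw',np.arctan2(a[0]-b[0],b[1]-a[1]))
a,b=ray('scene',*c4(474,118),.076),ray('scene',*c4(556,212),.076); print('handle scene',a,b,(a+b)/2,np.linalg.norm(a-b))
c=[ray('top',*c3(*p),.11) for p in[(72,44),(703,70),(690,436),(53,411)]]; print('unit',np.array(c).round(3))
c=[ray('top',*c3(*p),.098) for p in[(57,432),(677,460),(677,480),(55,455)]]; print('front',np.array(c).round(3))
# blue, driver
print('blue',ray('top',342,245,.02),ray('top',330,252,.02),ray('top',355,238,.02),'driver tip',ray('top',438,225,.01))
R=np.array([[np.cos(.1535),np.sin(.1535)],[-np.sin(.1535),np.cos(.1535)]]); o=np.array([.4925,.2115])
for w in((0,-.135),(0,-.073),(0,.051),(0,.130),(-.038,.13),(.038,.13),(-.085,.13)): print(w,(o+R@np.array(w)).round(4))
E
```

```text
f4 [0.4971 0.2635 0.072 ]
f2 [0.4788 0.1407 0.072 ]
f1 [0.4693 0.08   0.072 ]
handle top [ 0.57485942 -0.20969971  0.075     ] [ 0.57080309 -0.34023594  0.075     ] [ 0.57283125 -0.27496782  0.075     ] 0.13059924037396486 yaw 3.1105282932223965
handle scene [ 0.57393773 -0.33265334  0.076     ] [ 0.57832775 -0.20965107  0.076     ] [ 0.57613274 -0.27115221  0.076     ] 0.12308057891448636
unit [[ 0.889 -0.097  0.11 ]
 [ 0.876 -0.477  0.11 ]
 [ 0.63  -0.468  0.11 ]
 [ 0.642 -0.087  0.11 ]]
front [[ 0.629 -0.09   0.098]
 [ 0.615 -0.464  0.098]
 [ 0.601 -0.464  0.098]
 [ 0.614 -0.089  0.098]]
blue [ 0.33705882 -0.08768159  0.02      ] [ 0.3105803  -0.04296032  0.02      ] [ 0.36362724 -0.13624858  0.02      ] driver tip [ 0.41501782 -0.45108671  0.01      ]
(0, -0.135) [0.4719 0.0781]
(0, -0.073) [0.4813 0.1394]
(0, 0.051) [0.5003 0.2619]
(0, 0.13) [0.5124 0.34  ]
(-0.038, 0.13) [0.4748 0.3458]
(0.038, 0.13) [0.5499 0.3342]
(-0.085, 0.13) [0.4284 0.353 ]
```

```bash
cat >> h.py <<'E'
from scipy.spatial.transform import Rotation as Ro
def cur():
    s=status.get_state(); r,p,y=s['tcp_rot']; return s,Ro.from_euler('xyz',[r,p,y])
def go(p,yaw=None):
    s,R=cur(); 
    if yaw is not None:
        T=Ro.from_euler('xyz',[np.pi,0,yaw]); rv=(R.inv()*T).as_rotvec(); print('turn',rv.round(4)); R=T
    sh=R.inv().apply(np.array(p)-s['eef_pos']); print('shift(after turn)',sh.round(4),'rows>=',np.ceil(np.linalg.norm(sh)/.04),'t',s['time'],'F',s['wrist_force'].round(1),'g',round(s['grip_width'],4),'pos',s['eef_pos'].round(4))
YS=np.pi-.1535
def strip(x,y,z):
    c,s=np.cos(.1535),np.sin(.1535); return [.4925+c*x+s*y,.2115-s*x+c*y,z]
E
python3 -c "
from h import *
go(strip(-.085,.13,.2),YS)"
```

```text
turn [-2.300e-03 -2.000e-04 -2.303e-01]
shift(after turn) [-0.2211 -0.2178  0.0302] rows>= 8.0 t 0.1 F [-0.  -0.5 -0.3] g 0.0856 pos [0.2431 0.6021 0.2302]
```

>>> {"op": "step_arm", "data": {
  "targets": [
    [0,0,0,0,0,-0.115],
    [0,0,0,0,0,-0.115],
    [-0.022,-0.022,0.003,0,0,0],
    [-0.022,-0.022,0.003,0,0,0],
    [-0.022,-0.022,0.003,0,0,0],
    [-0.022,-0.022,0.003,0,0,0],
    [-0.022,-0.022,0.003,0,0,0],
    [-0.022,-0.022,0.003,0,0,0],
    [-0.022,-0.022,0.003,0,0,0],
    [-0.022,-0.022,0.003,0,0,0],
    [-0.022,-0.022,0.003,0,0,0],
    [-0.022,-0.022,0.003,0,0,0]
  ],
  "claw": 0
}}

```text
time: 1.1
eef_pos: [0.4275, 0.35, 0.2008]
tcp_rot: [-3.141, -0.001, 2.988]
wrist_force: [0.3, -0.3, 0.2]
grip_width: 0.0002
```

```bash
python3 -c "
from h import *
go(strip(-.085,.13,.098),YS)"
```

```text
turn [-0.0008 -0.0006 -0.0001]
shift(after turn) [-0.0004  0.003   0.1028] rows>= 3.0 t 1.1 F [ 0.3 -0.3  0.2] g 0.0002 pos [0.4275 0.35   0.2008]
```

>>> {"op": "step_arm", "data": {
  "targets": [
    [0,0.003,0.03,0,0,0],
    [0,0,0.035,0,0,0],
    [0,0,0.037,0,0,0],
    [-0.01,0,0,0,0,0],
    [-0.01,0,0,0,0,0],
    [-0.01,0,0,0,0,0],
    [-0.01,0,0,0,0,0],
    [-0.01,0,0,0,0,0],
    [-0.01,0,0,0,0,0],
    [-0.01,0,0,0,0,0],
    [-0.01,0,0,0,0,0],
    [-0.01,0,0,0,0,0]
  ]
}}

```text
time: 2.1
eef_pos: [0.5176, 0.3406, 0.0995]
tcp_rot: [3.141, 0.0, 2.988]
wrist_force: [-1.9, 0.2, -0.6]
grip_width: -0.0
```

```bash
python3 - <<'E'
from h import *
go(strip(.015,.13,.098),YS)
im,d=snap('scene','s1')
cv2.imwrite('pics/s1c.png',cv2.resize(im[220:320,330:460,::-1],None,fx=5,fy=5,interpolation=cv2.INTER_CUBIC))
E
```

```text
turn [ 0.0002  0.0003 -0.0005]
shift(after turn) [-0.0099 -0.0014  0.0015] rows>= 1.0 t 2.1 F [-1.9  0.2 -0.6] g -0.0 pos [0.5176 0.3406 0.0995]
```

View pics/s1c.png

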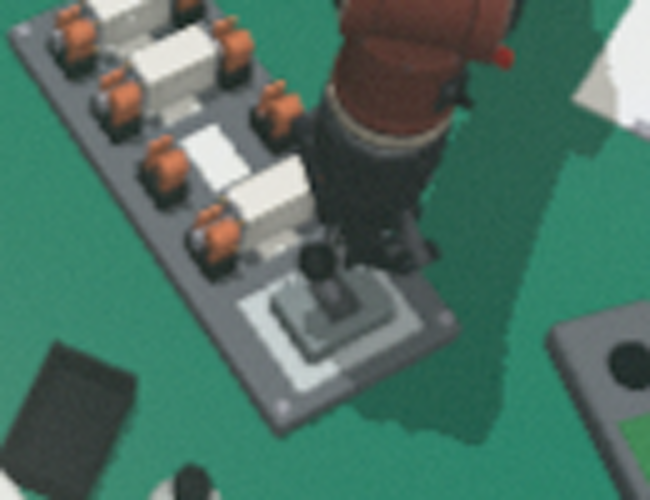

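The lever is moving: the ball shows at crop (320,260), past the vertical, and the force is only 2 N. I'll push on in small steps.

>>> {"op": "step_arm", "data": {
  "targets": [
    [-0.004,0,0,0,0,0],
    [-0.004,0,0,0,0,0],
    [-0.003,0,0,0,0,0],
    [-0.003,0,0,0,0,0]
  ]
}}

```text
time: 2.48
eef_pos: [0.5297, 0.3386, 0.0989]
tcp_rot: [-3.141, -0.001, 2.988]
wrist_force: [-2.4, 1.6, -0.9]
grip_width: 0.0001
```

>>> {"op": "step_arm", "data": {
  "targets": [
    [-0.002,0,0,0,0,0],
    [-0.002,0,0,0,0,0]
  ]
}}

```text
time: 2.65
eef_pos: [0.5299, 0.3386, 0.0987]
tcp_rot: [-3.139, -0.008, 2.99]
wrist_force: [-9.6, -0.8, 4.4]
grip_width: 0.0001
```

>>> {"op": "step_arm", "data": {
  "targets": [
    [-0.002,0,0,0,0,0],
    [0,0,0,0,0,0]
  ]
}}

```text
time: 2.82
eef_pos: [0.53, 0.3386, 0.0988]
tcp_rot: [-3.138, -0.012, 2.991]
wrist_force: [-10.5, -1.0, 4.4]
grip_width: -0.0001
```

>>> {"op": "step_arm", "data": {
  "targets": [
    [0.02,0,0,0,0,0],
    [0.03,0,-0.02,0,0,0],
    [0.0,0,-0.04,0,0,0],
    [0.0,0,-0.04,0,0,0]
  ]
}}

```text
time: 3.15
eef_pos: [0.4839, 0.3457, 0.1991]
tcp_rot: [-3.139, -0.004, 2.992]
wrist_force: [1.7, -0.4, -0.2]
grip_width: 0.0001
```

```bash
python3 - <<'E'
from h import *
im,d=snap('scene','s2')
cv2.imwrite('pics/s2c.png',cv2.resize(im[220:320,330:460,::-1],None,fx=5,fy=5,interpolation=cv2.INTER_CUBIC))
E
```

```text
(no output)
```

View pics/s2c.png

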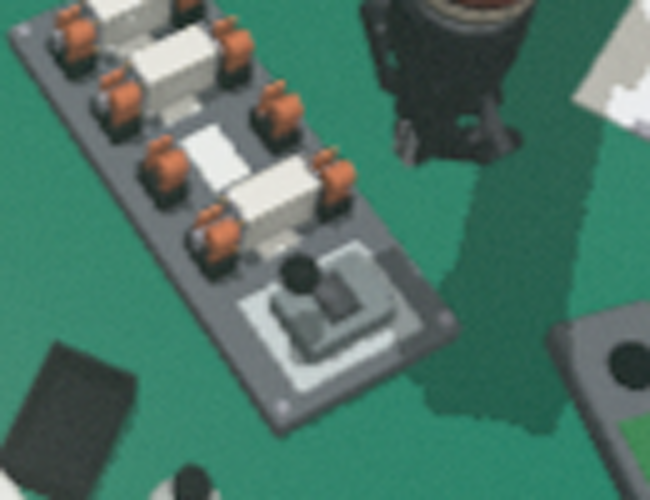

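```bash
python3 - <<'E'
from h import *
p=ray('scene',330+299/5,220+273/5,.112); d=p[:2]-np.array([.4925,.2115]); c,s=np.cos(.1535),np.sin(.1535)
print(p, 'strip x,y',c*d[0]-s*d[1], s*d[0]+c*d[1])
go([.5745-.09*0,-.273,.2],np.pi/2-.034)
go([.5745-.09*0,-.273,.2],-np.pi/2-.034); print(status.get_state()['joint_pos'].round(3))
E
```

```text
[0.55306701 0.33621329 0.112     ] strip x,y 0.040786463187265296 0.13250747862433368
turn [1.8200e-02 1.1000e-03 1.4529e+00]
shift(after turn) [-0.6187  0.1054  0.0096] rows>= 16.0 t 3.2 F [2.4 1.4 5.4] g 0.0002 pos [0.4902 0.3489 0.2096]
turn [-1.2000e-03  1.8800e-02 -1.6886e+00]
shift(after turn) [ 0.6187 -0.1054  0.0096] rows>= 16.0 t 3.2 F [2.4 1.4 5.4] g 0.0002 pos [0.4902 0.3489 0.2096]
[-0.61   0.552 -0.072  1.614  0.047  0.961  0.721]
```

The ball now measures strip x = +41 mm, against 38 expected at full off, so the isolator is off. Next is the drawer handle. I turn first, then travel.

>>> {"op": "step_arm", "data": {
  "targets": [
    [0,0,0,0,0,0.121],
    [0,0,0,0,0,0.121],
    [0,0,0,0,0,0.121],
    [0,0,0,0,0,0.121],
    [0,0,0,0,0,0.121],
    [0,0,0,0,0,0.121],
    [0,0,0,0,0,0.121],
    [0,0,0,0,0,0.121],
    [0,0,0,0,0,0.121],
    [0,0,0,0,0,0.121],
    [0,0,0,0,0,0.121],
    [0,0,0,0,0,0.121]
  ],
  "claw": 0.028,
  "force": 60
}}

```text
time: 4.2
eef_pos: [0.4877, 0.3456, 0.1998]
tcp_rot: [3.139, -0.001, 1.53]
wrist_force: [0.8, 0.3, -0.5]
grip_width: 0.0281
```

>>> {"op": "step_arm", "data": {
  "targets": [
    [-0.04,0.007,0,0,0,0],
    [-0.04,0.007,0,0,0,0],
    [-0.04,0.007,0,0,0,0],
    [-0.04,0.007,0,0,0,0],
    [-0.04,0.007,0,0,0,0],
    [-0.04,0.007,0,0,0,0],
    [-0.04,0.007,0,0,0,0],
    [-0.04,0.007,0,0,0,0],
    [-0.04,0.007,0,0,0,0],
    [-0.04,0.007,0,0,0,0],
    [-0.04,0.007,0,0,0,0],
    [-0.04,0.007,0,0,0,0]
  ]
}}

```text
time: 5.2
eef_pos: [0.5548, -0.1398, 0.1999]
tcp_rot: [3.139, 0.001, 1.536]
wrist_force: [0.7, 0.2, 1.6]
grip_width: 0.028
```

```bash
python3 - <<'E'
from h import *
go([.5745,-.273,.16],np.pi/2-.034); print(status.get_state()['joint_pos'].round(3))
E
```

```text
turn [ 0.0024  0.0012 -0.0006]
shift(after turn) [-0.1325  0.0242  0.0399] rows>= 4.0 t 5.2 F [0.7 0.2 1.6] g 0.028 pos [ 0.5548 -0.1398  0.1999]
[-0.01   0.542  0.341  1.707 -0.217  0.927  0.382]
```

>>> {"op": "step_arm", "data": {
  "targets": [
    [-0.03,0.006,0.01,0,0,0],
    [-0.03,0.006,0.01,0,0,0],
    [-0.03,0.006,0.01,0,0,0],
    [-0.03,0.006,0.01,0,0,0],
    [-0.0125,0,0.02,0,0,0],
    [0,0,0.02,0,0,0],
    [0,0,0,0,0,0]
  ]
}}

```text
time: 5.78
eef_pos: [0.5708, -0.2713, 0.1154]
tcp_rot: [-3.135, -0.001, 1.533]
wrist_force: [-0.6, 1.1, -1.0]
grip_width: 0.0281
```

```bash
python3 - <<'E'
from h import *
go([.5745,-.273,.055],np.pi/2-.034)
im,d=snap('scene','s3'); cv2.imwrite('pics/s3c.png',cv2.resize(im[130:230,200:330,::-1],None,fx=5,fy=5,interpolation=cv2.INTER_CUBIC))
print(proj('scene',[.5745,-.273,.075]))
E
```

```text
turn [-0.0064 -0.0014 -0.0034]
shift(after turn) [-0.0016  0.0037  0.0604] rows>= 2.0 t 5.7833 F [-0.6  1.1 -1. ] g 0.0281 pos [ 0.5708 -0.2713  0.1154]
(np.float64(277.9481929259442), np.float64(172.52760785684916))
```

View pics/s3c.png

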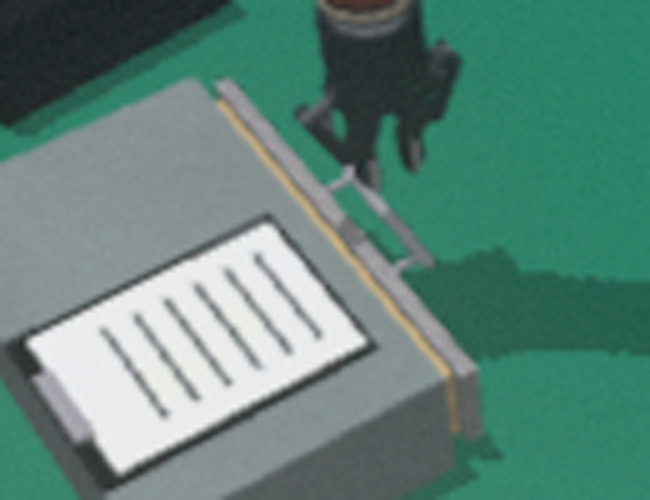

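The fingertips at crop (365,180) and (412,165) straddle the bar line from above. I'll descend in two stages.

>>> {"op": "step_arm", "data": {
  "targets": [
    [-0.002,0.004,0.01,0,0,0],
    [0,0,0.01,0,0,0],
    [0,0,0.01,0,0,0],
    [0,0,0.01,0,0,0]
  ]
}}

```text
time: 6.17
eef_pos: [0.5778, -0.2721, 0.0789]
tcp_rot: [3.141, 0.0, 1.537]
wrist_force: [0.3, 0.4, -0.1]
grip_width: 0.0282
```

>>> {"op": "step_arm", "data": {
  "targets": [
    [0,0,0.01,0,0,0],
    [0,0,0.01,0,0,0],
    [0,0,0,0,0,0]
  ]
}}

```text
time: 6.42
eef_pos: [0.5757, -0.2716, 0.0566]
tcp_rot: [-3.137, -0.002, 1.536]
wrist_force: [-1.2, 0.6, -0.1]
grip_width: 0.028
```

>>> {"op": "step_arm", "data": {
  "targets": [
    [0,0,0,0,0,0],
    [0,0,0,0,0,0],
    [0,0,0,0,0,0],
    [0,0,0,0,0,0]
  ],
  "claw": 0,
  "force": 40
}}

```text
time: 6.75
eef_pos: [0.5772, -0.2727, 0.0592]
tcp_rot: [-3.142, 0.0, 1.536]
wrist_force: [-0.0, 0.5, -4.8]
grip_width: 0.0095
```

The grip stopped at 9.5 mm, on the 11 mm bar. Now I pull.

>>> {"op": "step_arm", "data": {
  "targets": [
    [0,-0.006,0,0,0,0],
    [0,-0.012,0,0,0,0],
    [0,-0.014,0,0,0,0],
    [0,-0.014,0,0,0,0],
    [0,-0.014,0,0,0,0],
    [0,-0.014,0,0,0,0],
    [0,-0.014,0,0,0,0],
    [0,-0.014,0,0,0,0],
    [0,-0.014,0,0,0,0],
    [0,-0.014,0,0,0,0],
    [0,-0.012,0,0,0,0],
    [0,-0.008,0,0,0,0]
  ]
}}

```text
time: 7.75
eef_pos: [0.4255, -0.2672, 0.0592]
tcp_rot: [-3.14, -0.0, 1.535]
wrist_force: [1.8, -0.4, -9.0]
grip_width: 0.0097
```

>>> {"op": "step_arm", "data": {
  "targets": [
    [0,-0.004,0,0,0,0],
    [0,-0.004,0,0,0,0],
    [0,-0.003,0,0,0,0]
  ]
}}

```text
time: 8.0
eef_pos: [0.4164, -0.2669, 0.0592]
tcp_rot: [3.141, -0.0, 1.536]
wrist_force: [0.7, -0.1, -9.8]
grip_width: 0.009
```

>>> {"op": "step_arm", "data": {
  "targets": [
    [0,-0.003,0,0,0,0],
    [0,-0.003,0,0,0,0],
    [0,0,0,0,0,0]
  ]
}}

```text
time: 8.25
eef_pos: [0.4096, -0.2667, 0.0592]
tcp_rot: [-3.14, -0.0, 1.536]
wrist_force: [0.4, -0.9, -9.0]
grip_width: 0.0094
```

>>> {"op": "step_arm", "data": {
  "targets": [
    [0,-0.002,0,0,0,0],
    [0,-0.002,0,0,0,0],
    [0,-0.002,0,0,0,0],
    [0,0,0,0,0,0]
  ]
}}

```text
time: 8.58
eef_pos: [0.4091, -0.2667, 0.0593]
tcp_rot: [3.134, 0.002, 1.538]
wrist_force: [8.4, 0.8, -18.5]
grip_width: 0.0089
```

>>> {"op": "step_arm", "data": {
  "targets": [
    [0,0,0,0,0,0],
    [0,0,0,0,0,0],
    [0,0,-0.02,0,0,0],
    [0,0,-0.04,0,0,0],
    [0,0,-0.04,0,0,0],
    [0,0,-0.04,0,0,0],
    [0,0,-0.02,0,0,0]
  ],
  "claw": 0.028
}}

```text
time: 9.17
eef_pos: [0.4051, -0.2687, 0.225]
tcp_rot: [3.134, 0.005, 1.534]
wrist_force: [0.3, -0.4, 0.4]
grip_width: 0.0278
```

>>> {"op": "step_arm", "data": {
  "targets": [
    [0.04,0,0,0,0,0],
    [0.04,0,0,0,0,0],
    [0.04,0,0,0,0,0],
    [0.04,0,0,0,0,0],
    [0.04,0,0,0,0,0],
    [0.04,0,0,0,0,0],
    [0.04,0,0,0,0,0],
    [0.04,0,0,0,0,0]
  ],
  "claw": 0.05
}}

```text
time: 9.83
eef_pos: [0.4151, 0.0542, 0.2205]
tcp_rot: [3.14, -0.0, 1.534]
wrist_force: [1.1, -0.5, -1.0]
grip_width: 0.05
```

```bash
python3 - <<'E'
from h import *
im,d=snap('top','t4'); P=pts('top',d)
cv2.imwrite('pics/t4c.png',cv2.resize(im[80:260,200:460,::-1],None,fx=3,fy=3,interpolation=cv2.INTER_CUBIC))
go([.66,.10,.15],YS); print(status.get_state()['joint_pos'].round(3))
E
```

```text
turn [ 0.006  -0.0043 -1.4392]
shift(after turn) [-0.2363  0.0727  0.0702] rows>= 7.0 t 9.8833 F [ 0.5  6.3 -0.7] g 0.0499 pos [0.4154 0.0643 0.2202]
[-0.401  0.283  0.257  2.066 -0.108  0.802 -0.101]
```

View pics/t4c.png

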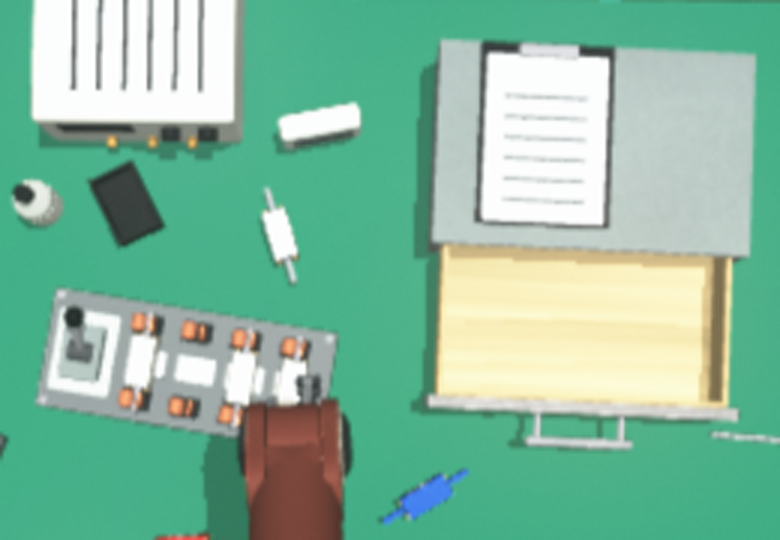

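The drawer is fully open (interior at crop 440–728 × 250–400) and the driver is clear of it. The loose fuse is unmoved. Now I turn towards the strip and work out fuse 1's grasp.

>>> {"op": "step_arm", "data": {
  "targets": [
    [0,0,0,0,0,-0.12],
    [0,0,0,0,0,-0.12],
    [0,0,0,0,0,-0.12],
    [0,0,0,0,0,-0.12],
    [0,0,0,0,0,-0.12],
    [0,0,0,0,0,-0.12],
    [0,0,0,0,0,-0.12],
    [0,0,0,0,0,-0.12],
    [0,0,0,0,0,-0.12],
    [0,0,0,0,0,-0.12],
    [0,0,0,0,0,-0.12],
    [0,0,0,0,0,-0.12]
  ]
}}

```text
time: 10.88
eef_pos: [0.4154, 0.0519, 0.2202]
tcp_rot: [-3.141, 0.001, 2.98]
wrist_force: [-0.2, 0.4, 0.5]
grip_width: 0.0498
```

```bash
cat >> h.py <<'E'
YU=np.pi-.034; DO=np.array([.463,-.269])
def drawer(x,y,z): return [DO[0]+x+.034*y, DO[1]-.034*x+y, z]
E
python3 - <<'E'
from h import *
a,b=ray('top',200+527/3,80+443/3,.075),ray('top',200+633/3,80+446/3,.075);print((a+b)/2)
for p in((440,250),(726,258),(722,398),(436,392)): print(ray('top',200+p[0]/3,80+p[1]/3,.088).round(3))
f=strip(0,-.135,.1); print(f); go(f,YS); print(status.get_state()['joint_pos'].round(3))
E
```

```text
[ 0.40335884 -0.27103481  0.075     ]
[ 0.637 -0.099  0.088]
[ 0.631 -0.446  0.088]
[ 0.461 -0.44   0.088]
[ 0.465 -0.095  0.088]
[np.float64(0.47185878230212347), np.float64(0.07808733144131749), 0.1]
turn [-0.0007  0.0012 -0.0078]
shift(after turn) [-0.0518  0.0345  0.1202] rows>= 4.0 t 10.8833 F [-0.2  0.4  0.5] g 0.0498 pos [0.4154 0.0519 0.2202]
[-0.128  0.277 -0.063  2.062  0.025  0.802  1.203]
```

>>> {"op": "step_arm", "data": {
  "targets": [
    [-0.013,0.009,0.02,0,0,-0.008],
    [-0.013,0.009,0.03,0,0,0],
    [-0.013,0.009,0.035,0,0,0],
    [-0.013,0.009,0.035,0,0,0],
    [0,0,0,0,0,0],
    [0,0,0,0,0,0]
  ]
}}

```text
time: 11.38
eef_pos: [0.4715, 0.0794, 0.0979]
tcp_rot: [-3.139, -0.005, 2.983]
wrist_force: [0.3, -0.6, 0.5]
grip_width: 0.0501
```

```bash
python3 - <<'E'
from h import *
go([.472,.0795,.038],YS)
im,d=snap('scene','s5'); cv2.imwrite('pics/s5c.png',cv2.resize(im[190:290,310:440,::-1],None,fx=5,fy=5,interpolation=cv2.INTER_CUBIC))
E
```

```text
turn [-0.0027 -0.0046 -0.0047]
shift(after turn) [-0.0004  0.0002  0.0599] rows>= 2.0 t 11.3833 F [ 0.3 -0.6  0.5] g 0.0501 pos [0.4715 0.0794 0.0979]
```

View pics/s5c.png

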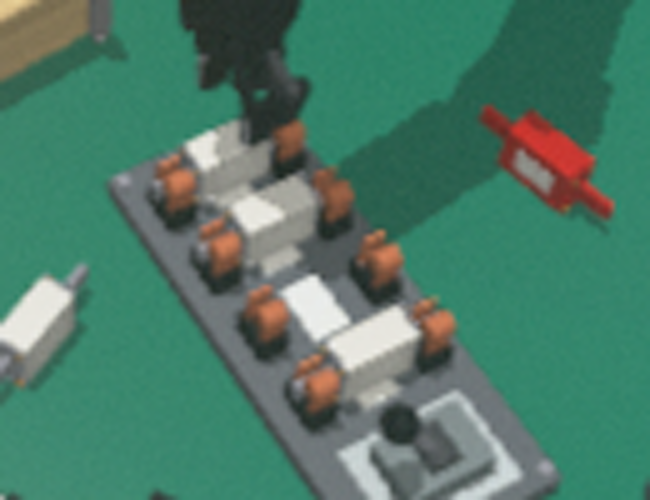

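>>> {"op": "step_arm", "data": {
  "targets": [
    [0,0,0.012,0,0,0],
    [0,0,0.012,0,0,0],
    [0,0,0.008,0,0,0],
    [0,0,0.006,0,0,0],
    [0,0,0,0,0,0]
  ]
}}

```text
time: 11.85
eef_pos: [0.4725, 0.08, 0.0622]
tcp_rot: [-3.142, 0.001, 2.983]
wrist_force: [0.0, 0.4, -0.2]
grip_width: 0.0499
```

>>> {"op": "step_arm", "data": {
  "targets": [
    [0,0,0.008,0,0,0],
    [0,0,0.008,0,0,0],
    [0,0,0.006,0,0,0],
    [0,0,0,0,0,0]
  ]
}}

```text
time: 12.18
eef_pos: [0.4718, 0.0803, 0.0381]
tcp_rot: [-3.141, -0.002, 2.984]
wrist_force: [-0.8, 0.1, 1.1]
grip_width: 0.0496
```

>>> {"op": "step_arm", "data": {
  "targets": [
    [0,0,0,0,0,0],
    [0,0,0,0,0,0],
    [0,0,0,0,0,0],
    [0,0,0,0,0,0],
    [0,0,0,0,0,0]
  ],
  "claw": 0,
  "force": 60
}}

```text
time: 12.6
eef_pos: [0.4728, 0.0811, 0.0395]
tcp_rot: [3.141, 0.001, 2.985]
wrist_force: [0.3, 2.3, -0.7]
grip_width: 0.0272
```

The grip closed at 27 mm on the 28 mm body. Now a straight upward pull.

>>> {"op": "step_arm", "data": {
  "targets": [
    [0,0,-0.004,0,0,0],
    [0,0,-0.004,0,0,0],
    [0,0,-0.005,0,0,0],
    [0,0,-0.006,0,0,0],
    [0,0,-0.008,0,0,0],
    [0,0,-0.01,0,0,0],
    [0,0,-0.015,0,0,0],
    [0,0,-0.02,0,0,0],
    [0,0,-0.02,0,0,0],
    [0,0,-0.02,0,0,0]
  ]
}}

```text
time: 13.43
eef_pos: [0.4721, 0.0788, 0.1537]
tcp_rot: [-3.14, 0.0, 2.981]
wrist_force: [1.3, -0.6, -2.4]
grip_width: 0.0273
```

```bash
python3 - <<'E'
from h import *
go(drawer(.08,-.105,.16),YU); print(status.get_state()['joint_pos'].round(3))
im,d=snap('scene','s6'); cv2.imwrite('pics/s6c.png',cv2.resize(im[150:290,280:440,::-1],None,fx=4,fy=4,interpolation=cv2.INTER_CUBIC))
E
```

```text
turn [-0.0016  0.     -0.1261]
shift(after turn) [-0.0828 -0.453  -0.0063] rows>= 12.0 t 13.4333 F [ 1.3 -0.6 -2.4] g 0.0273 pos [0.4721 0.0788 0.1537]
[-0.171  0.46  -0.058  2.     0.043  0.683  1.154]
```

View pics/s6c.png

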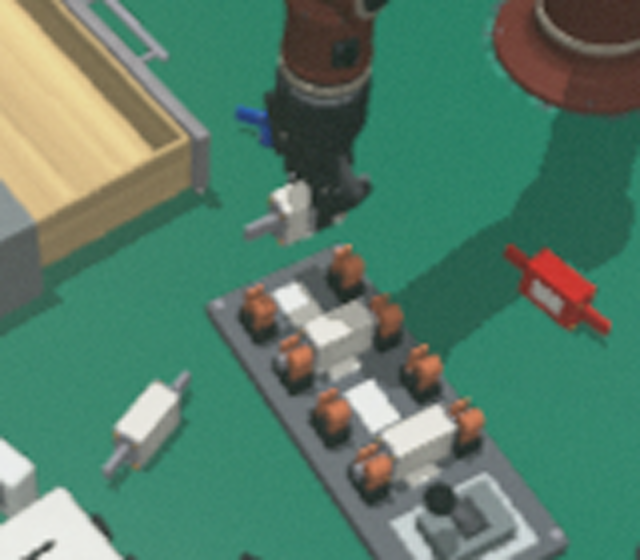

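Fuse 1 is out and held at crop (295,215). Next I carry it to the drawer.

>>> {"op": "step_arm", "data": {
  "targets": [
    [0,0,0,0,0,-0.063],
    [0,0,0,0,0,-0.063],
    [-0.006,-0.032,0,0,0,0],
    [-0.006,-0.032,0,0,0,0],
    [-0.006,-0.032,0,0,0,0],
    [-0.006,-0.032,0,0,0,0],
    [-0.006,-0.032,0,0,0,0],
    [-0.006,-0.032,0,0,0,0],
    [-0.006,-0.032,0,0,0,0],
    [-0.006,-0.032,0,0,0,0],
    [-0.006,-0.032,0,0,0,0],
    [-0.006,-0.032,0,0,0,0]
  ]
}}

```text
time: 14.48
eef_pos: [0.521, -0.244, 0.1523]
tcp_rot: [-3.14, -0.001, 3.108]
wrist_force: [1.3, 0.3, -2.3]
grip_width: 0.0272
```

>>> {"op": "step_arm", "data": {
  "targets": [
    [-0.006,-0.033,0,0,0,0],
    [-0.006,-0.033,0,0,0,0],
    [-0.006,-0.033,0,0,0,0],
    [-0.004,-0.034,0,0,0,0],
    [0,0,0,0,0,0],
    [0,0,0,0,0,0]
  ]
}}

```text
time: 14.98
eef_pos: [0.5371, -0.3794, 0.1516]
tcp_rot: [-3.139, -0.003, 3.102]
wrist_force: [0.3, 1.9, -1.2]
grip_width: 0.0269
```

```bash
python3 - <<'E'
from h import *
go(drawer(.08,-.105,.04),YU); print(status.get_state()['joint_pos'].round(3))
im,d=snap('scene','s7'); cv2.imwrite('pics/s7c.png',cv2.resize(im[90:240,180:340,::-1],None,fx=4,fy=4,interpolation=cv2.INTER_CUBIC))
E
```

```text
turn [-0.0029 -0.0028 -0.0052]
shift(after turn) [-0.0022  0.0028  0.1116] rows>= 3.0 t 14.9833 F [ 0.3  1.9 -1.2] g 0.0269 pos [ 0.5371 -0.3794  0.1516]
[ 0.636  0.705 -0.099  1.491  0.084  0.951  2.043]
```

View pics/s7c.png

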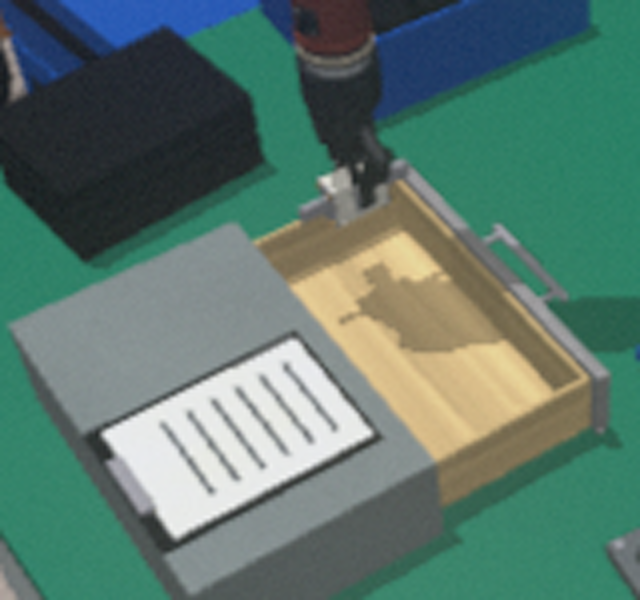

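>>> {"op": "step_arm", "data": {
  "targets": [
    [-0.002,0.003,0.02,0,0,0],
    [0,0,0.025,0,0,0],
    [0,0,0.025,0,0,0],
    [0,0,0.02,0,0,0],
    [0,0,0.012,0,0,0],
    [0,0,0.006,0,0,0]
  ]
}}

```text
time: 15.53
eef_pos: [0.5412, -0.3699, 0.0418]
tcp_rot: [3.139, -0.004, 3.111]
wrist_force: [-0.8, -0.0, -2.3]
grip_width: 0.0274
```

>>> {"op": "step_arm", "data": {
  "targets": [
    [0,0,0.004,0,0,0],
    [0,0,0.003,0,0,0],
    [0,0,0,0,0,0]
  ]
}}

```text
time: 15.78
eef_pos: [0.5428, -0.3721, 0.037]
tcp_rot: [-3.141, 0.001, 3.11]
wrist_force: [-0.2, 0.5, -2.2]
grip_width: 0.0269
```

>>> {"op": "step_arm", "data": {
  "targets": [
    [0,0,0.001,0,0,0],
    [0,0,0.001,0,0,0],
    [0,0,0,0,0,0]
  ]
}}

```text
time: 16.03
eef_pos: [0.5431, -0.3725, 0.0356]
tcp_rot: [-3.14, 0.002, 3.11]
wrist_force: [0.1, 0.9, 1.3]
grip_width: 0.0273
```

>>> {"op": "step_arm", "data": {
  "targets": [
    [0,0,0,0,0,0],
    [0,0,0,0,0,0],
    [0,0,0,0,0,0],
    [0,0,0,0,0,0],
    [0,0,-0.02,0,0,0],
    [0,0,-0.03,0,0,0],
    [0,0,-0.04,0,0,0],
    [0,0,-0.03,0,0,0]
  ],
  "claw": 0.05
}}

```text
time: 16.7
eef_pos: [0.5428, -0.3723, 0.1568]
tcp_rot: [-3.141, 0.002, 3.11]
wrist_force: [-0.1, 0.0, 0.8]
grip_width: 0.05
```

```bash
python3 - <<'E'
from h import *
go(strip(0,-.073,.16),YS); print(status.get_state()['joint_pos'].round(3))
E
```

```text
turn [-0.0009  0.0018  0.1217]
shift(after turn) [ 0.139   0.4962 -0.0032] rows>= 13.0 t 16.7 F [-0.1  0.   0.8] g 0.05 pos [ 0.5428 -0.3723  0.1568]
[ 0.627  0.699 -0.105  1.486  0.082  0.958  2.039]
```

>>> {"op": "step_arm", "data": {
  "targets": [
    [0,0,0,0,0,0.061],
    [0,0,0,0,0,0.061],
    [0.01,0.036,0,0,0,0],
    [0.01,0.036,0,0,0,0],
    [0.01,0.036,0,0,0,0],
    [0.01,0.036,0,0,0,0],
    [0.01,0.036,0,0,0,0],
    [0.01,0.036,0,0,0,0],
    [0.01,0.036,0,0,0,0],
    [0.01,0.036,0,0,0,0],
    [0.01,0.036,0,0,0,0],
    [0.01,0.036,0,0,0,0]
  ]
}}

```text
time: 17.7
eef_pos: [0.4983, 0.0007, 0.1546]
tcp_rot: [3.141, 0.001, 2.988]
wrist_force: [0.9, 0.2, 0.0]
grip_width: 0.05
```

>>> {"op": "step_arm", "data": {
  "targets": [
    [0.01,0.035,0,0,0,0],
    [0.01,0.035,0.01,0,0,0],
    [0.01,0.035,0.01,0,0,0],
    [0.009,0.033,0.015,0,0,0],
    [0,0,0.01,0,0,0],
    [0,0,0,0,0,0]
  ]
}}

```text
time: 18.2
eef_pos: [0.4793, 0.1441, 0.1077]
tcp_rot: [-3.141, -0.004, 2.994]
wrist_force: [-0.9, -0.5, 0.4]
grip_width: 0.0495
```

```bash
python3 - <<'E'
from h import *
go([.4815,.1415,.038],YS)
im,d=snap('top','t8'); cv2.imwrite('pics/t8c.png',cv2.resize(im[80:260,200:460,::-1],None,fx=3,fy=3,interpolation=cv2.INTER_CUBIC))
im,d=snap('scene','s8'); cv2.imwrite('pics/s8c.png',cv2.resize(im[190:290,310:440,::-1],None,fx=5,fy=5,interpolation=cv2.INTER_CUBIC))
E
```

```text
turn [-0.0005 -0.0038  0.006 ]
shift(after turn) [-0.0026 -0.0022  0.0697] rows>= 2.0 t 18.2 F [-0.9 -0.5  0.4] g 0.0495 pos [0.4793 0.1441 0.1077]
```

View pics/t8c.png

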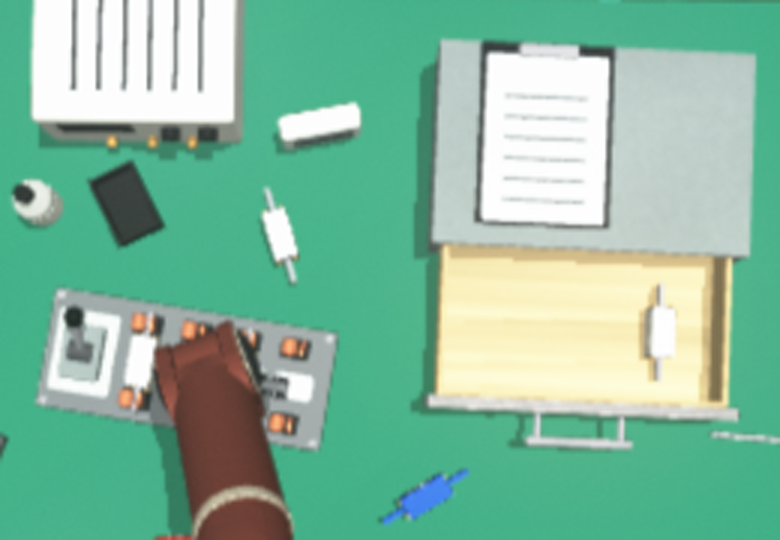

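View pics/s8c.png

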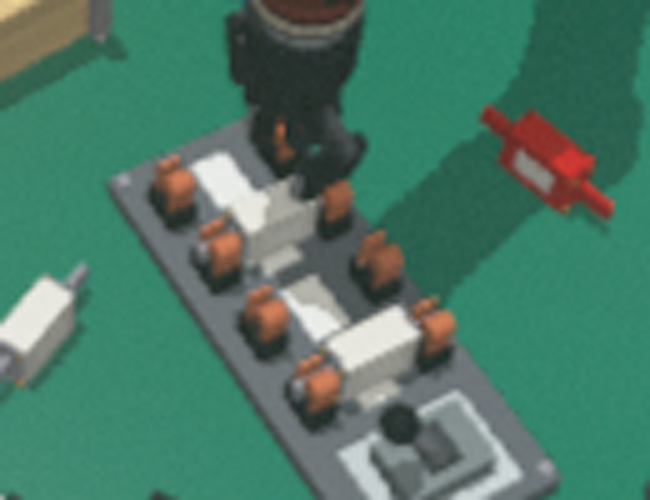

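Fuse 1 lies flat and upright in the drawer at crop (660,332). The gripper is over fuse 2, with its centre about 2 mm off. I'll correct that on the way down.

>>> {"op": "step_arm", "data": {
  "targets": [
    [-0.002,-0.002,0.012,0,0,0],
    [0,0,0.012,0,0,0],
    [0,0,0.012,0,0,0],
    [0,0,0.008,0,0,0],
    [0,0,0,0,0,0],
    [0,0,0,0,0,0]
  ]
}}

```text
time: 18.8
eef_pos: [0.4833, 0.138, 0.0656]
tcp_rot: [-3.141, 0.0, 2.986]
wrist_force: [0.5, -0.2, 0.8]
grip_width: 0.0499
```

```bash
python3 - <<'E'
from h import *
go([.4815,.1415,.038],YS)
E
```

```text
turn [-0.0004  0.0003 -0.0023]
shift(after turn) [0.0023 0.0032 0.0276] rows>= 1.0 t 18.8 F [ 0.5 -0.2  0.8] g 0.0499 pos [0.4833 0.138  0.0656]
```

>>> {"op": "step_arm", "data": {
  "targets": [
    [0.002,0.003,0.008,0,0,0],
    [0,0,0.008,0,0,0],
    [0,0,0.007,0,0,0],
    [0,0,0.004,0,0,0],
    [0,0,0,0,0,0]
  ]
}}

```text
time: 19.22
eef_pos: [0.4806, 0.1422, 0.0372]
tcp_rot: [-3.14, -0.002, 2.988]
wrist_force: [0.7, -0.1, 1.1]
grip_width: 0.0498
```

>>> {"op": "step_arm", "data": {
  "targets": [
    [0,0,0,0,0,0],
    [0,0,0,0,0,0],
    [0,0,0,0,0,0],
    [0,0,0,0,0,0],
    [0,0,0,0,0,0]
  ],
  "claw": 0,
  "force": 60
}}

```text
time: 19.63
eef_pos: [0.4815, 0.1425, 0.0385]
tcp_rot: [3.141, 0.0, 2.988]
wrist_force: [-0.1, 0.6, -0.4]
grip_width: 0.0271
```

>>> {"op": "step_arm", "data": {
  "targets": [
    [0,0,-0.004,0,0,0],
    [0,0,-0.004,0,0,0],
    [0,0,-0.005,0,0,0],
    [0,0,-0.006,0,0,0],
    [0,0,-0.008,0,0,0],
    [0,0,-0.01,0,0,0],
    [0,0,-0.015,0,0,0],
    [0,0,-0.02,0,0,0],
    [0,0,-0.02,0,0,0],
    [0,0,-0.02,0,0,0]
  ]
}}

```text
time: 20.47
eef_pos: [0.4816, 0.1416, 0.1539]
tcp_rot: [3.142, 0.002, 2.987]
wrist_force: [-0.1, 0.7, -2.1]
grip_width: 0.0273
```

```bash
python3 - <<'E'
from h import *
go(drawer(.08,-.035,.16),YU)
im,d=snap('scene','s9'); cv2.imwrite('pics/s9c.png',cv2.resize(im[150:290,280:440,::-1],None,fx=4,fy=4,interpolation=cv2.INTER_CUBIC))
E
```

```text
turn [-1.000e-04  2.400e-03 -1.204e-01]
shift(after turn) [-0.0755 -0.4461 -0.0061] rows>= 12.0 t 20.4667 F [-0.1  0.7 -2.1] g 0.0273 pos [0.4816 0.1416 0.1539]
```

View pics/s9c.png

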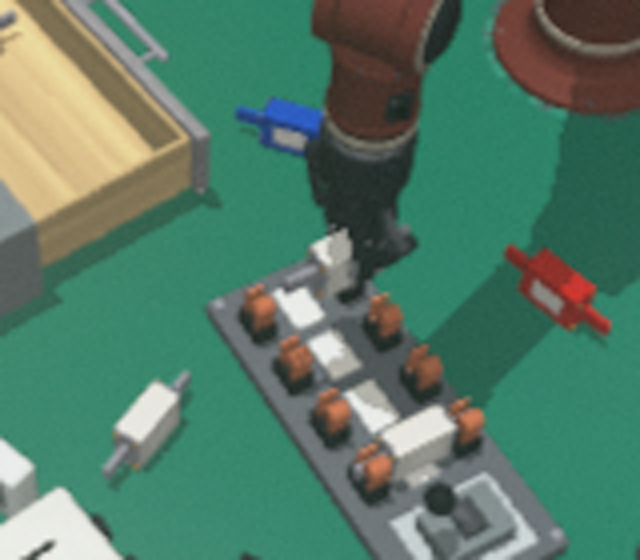

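Fuse 2 is out and held at crop (335,262). Carrying it over.

>>> {"op": "step_arm", "data": {
  "targets": [
    [0,0,0,0,0,-0.06],
    [0,0,0,0,0,-0.06],
    [-0.0055,-0.032,0,0,0,0],
    [-0.0055,-0.032,0,0,0,0],
    [-0.0055,-0.032,0,0,0,0],
    [-0.0055,-0.032,0,0,0,0],
    [-0.0055,-0.032,0,0,0,0],
    [-0.0055,-0.032,0,0,0,0],
    [-0.0055,-0.032,0,0,0,0],
    [-0.0055,-0.032,0,0,0,0],
    [-0.0055,-0.032,0,0,0,0],
    [-0.0055,-0.032,0,0,0,0]
  ]
}}

```text
time: 21.52
eef_pos: [0.5252, -0.1816, 0.1525]
tcp_rot: [-3.14, 0.002, 3.107]
wrist_force: [-0.5, 0.5, -2.0]
grip_width: 0.0273
```

>>> {"op": "step_arm", "data": {
  "targets": [
    [-0.0055,-0.032,0,0,0,0],
    [-0.0055,-0.032,0,0,0,0],
    [-0.005,-0.032,0,0,0,0],
    [-0.004,-0.03,0,0,0,0],
    [0,0,0,0,0,0],
    [0,0,0,0,0,0]
  ]
}}

```text
time: 22.02
eef_pos: [0.5397, -0.3097, 0.1519]
tcp_rot: [-3.138, 0.0, 3.102]
wrist_force: [-0.5, 0.8, -1.6]
grip_width: 0.0276
```

```bash
python3 - <<'E'
from h import *
go(drawer(.08,-.035,.04),YU)
E
```

```text
turn [-0.0031  0.0002 -0.0055]
shift(after turn) [-0.002   0.003   0.1119] rows>= 3.0 t 22.0167 F [-0.5  0.8 -1.6] g 0.0276 pos [ 0.5397 -0.3097  0.1519]
```

>>> {"op": "step_arm", "data": {
  "targets": [
    [0,0,0.02,0,0,0],
    [0,0,0.025,0,0,0],
    [0,0,0.025,0,0,0],
    [0,0,0.02,0,0,0],
    [0,0,0.012,0,0,0],
    [0,0,0.006,0,0,0]
  ]
}}

```text
time: 22.52
eef_pos: [0.5405, -0.3041, 0.0415]
tcp_rot: [3.14, -0.002, 3.11]
wrist_force: [-0.3, -0.2, -1.6]
grip_width: 0.0278
```

>>> {"op": "step_arm", "data": {
  "targets": [
    [0,0,0.004,0,0,0],
    [0,0,0.003,0,0,0],
    [0,0,0.001,0,0,0],
    [0,0,0,0,0,0]
  ]
}}

```text
time: 22.85
eef_pos: [0.5418, -0.3061, 0.0352]
tcp_rot: [-3.141, 0.001, 3.108]
wrist_force: [0.6, -0.4, -1.0]
grip_width: 0.0272
```

>>> {"op": "step_arm", "data": {
  "targets": [
    [0,0,0.001,0,0,0],
    [0,0,0,0,0,0],
    [0,0,0,0,0,0]
  ]
}}

```text
time: 23.1
eef_pos: [0.5421, -0.3063, 0.0345]
tcp_rot: [-3.141, 0.002, 3.108]
wrist_force: [0.2, 0.2, 2.6]
grip_width: 0.0273
```

>>> {"op": "step_arm", "data": {
  "targets": [
    [0,0,0,0,0,0],
    [0,0,0,0,0,0],
    [0,0,0,0,0,0],
    [0,0,0,0,0,0],
    [0,0,-0.02,0,0,0],
    [0,0,-0.03,0,0,0],
    [0,0,-0.04,0,0,0],
    [0,0,-0.03,0,0,0]
  ],
  "claw": 0.05
}}

```text
time: 23.77
eef_pos: [0.5417, -0.3061, 0.1555]
tcp_rot: [-3.141, 0.001, 3.108]
wrist_force: [-0.0, -0.4, 0.4]
grip_width: 0.0497
```

```bash
python3 - <<'E'
from h import *
go([.501,.2645,.12],YS)
E
```

```text
turn [-0.0005  0.0014  0.1197]
shift(after turn) [0.1275 0.5576 0.0355] rows>= 15.0 t 23.7667 F [-0.  -0.4  0.4] g 0.0497 pos [ 0.5417 -0.3061  0.1555]
```

>>> {"op": "step_arm", "data": {
  "targets": [
    [0,0,0,0,0,0.06],
    [0,0,0,0,0,0.06],
    [0.008,0.035,0,0,0,0],
    [0.008,0.035,0,0,0,0],
    [0.008,0.035,0,0,0,0],
    [0.008,0.035,0,0,0,0],
    [0.008,0.035,0,0,0,0],
    [0.008,0.035,0,0,0,0],
    [0.008,0.035,0,0,0,0],
    [0.008,0.035,0,0,0,0],
    [0.008,0.035,0,0,0,0],
    [0.008,0.035,0,0,0,0]
  ]
}}

```text
time: 24.77
eef_pos: [0.5154, 0.0539, 0.1534]
tcp_rot: [-3.142, 0.0, 2.988]
wrist_force: [1.1, 0.4, 0.2]
grip_width: 0.05
```

>>> {"op": "step_arm", "data": {
  "targets": [
    [0.008,0.035,0,0,0,0],
    [0.008,0.035,0,0,0,0],
    [0.008,0.035,0,0,0,0],
    [0.008,0.035,0,0,0,0],
    [0.008,0.035,0,0,0,0],
    [0.008,0.033,0.01,0,0,0],
    [0,0,0.02,0,0,0],
    [0,0,0.01,0,0,0],
    [0,0,0,0,0,0],
    [0,0,0,0,0,0]
  ]
}}

```text
time: 25.6
eef_pos: [0.5004, 0.2631, 0.1128]
tcp_rot: [-3.139, -0.001, 2.985]
wrist_force: [0.9, -0.1, 0.8]
grip_width: 0.0498
```

```bash
python3 - <<'E'
from h import *
go([.501,.2645,.038],YS)
im,d=snap('top','t10'); cv2.imwrite('pics/t10c.png',cv2.resize(im[80:260,200:460,::-1],None,fx=3,fy=3,interpolation=cv2.INTER_CUBIC))
im,d=snap('scene','s10'); cv2.imwrite('pics/s10c.png',cv2.resize(im[190:290,310:440,::-1],None,fx=5,fy=5,interpolation=cv2.INTER_CUBIC))
E
```

```text
turn [-0.0025 -0.0009 -0.0027]
shift(after turn) [-0.0004  0.0015  0.0748] rows>= 2.0 t 25.6 F [ 0.9 -0.1  0.8] g 0.0498 pos [0.5004 0.2631 0.1128]
```

View pics/t10c.png

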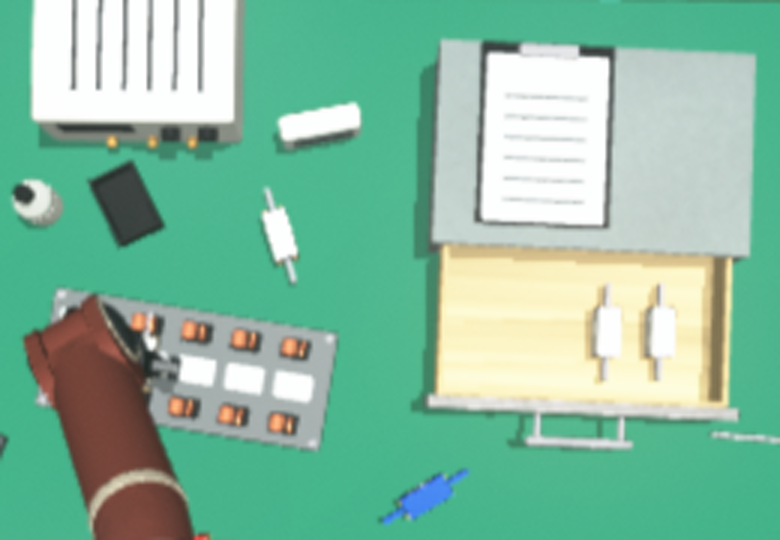

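View pics/s10c.png

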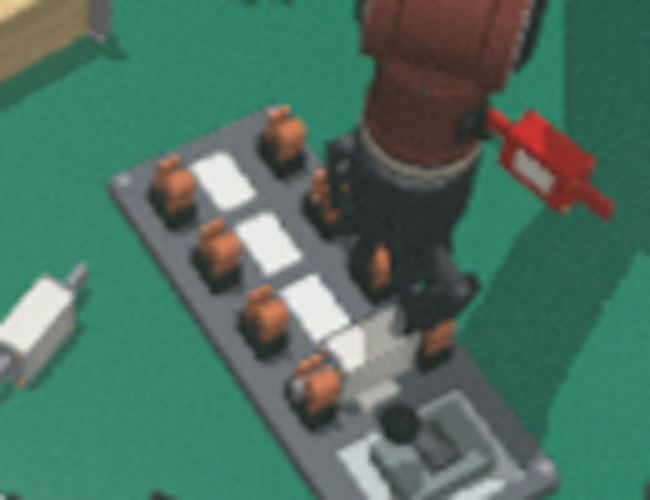

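Two fuses lie flat in the drawer at crop (607,332) and (660,332). The lever is still off. Going down on fuse 4.

>>> {"op": "step_arm", "data": {
  "targets": [
    [0,0.001,0.012,0,0,0],
    [0,0,0.012,0,0,0],
    [0,0,0.012,0,0,0],
    [0,0,0.012,0,0,0],
    [0,0,0,0,0,0],
    [0,0,0,0,0,0]
  ]
}}

```text
time: 26.2
eef_pos: [0.5009, 0.2653, 0.0658]
tcp_rot: [-3.141, 0.0, 2.986]
wrist_force: [-0.3, 0.5, 0.5]
grip_width: 0.0503
```

```bash
python3 - <<'E'
from h import *
go([.501,.2645,.038],YS)
E
```

```text
turn [-0.0002  0.0004 -0.0019]
shift(after turn) [-0.0002 -0.0008  0.0278] rows>= 1.0 t 26.2 F [-0.3  0.5  0.5] g 0.0503 pos [0.5009 0.2653 0.0658]
```

>>> {"op": "step_arm", "data": {
  "targets": [
    [0,0,0.008,0,0,0],
    [0,0,0.008,0,0,0],
    [0,0,0.007,0,0,0],
    [0,0,0.004,0,0,0],
    [0,0,0,0,0,0]
  ]
}}

```text
time: 26.62
eef_pos: [0.4996, 0.2657, 0.0371]
tcp_rot: [-3.14, -0.002, 2.988]
wrist_force: [-1.3, -0.1, 0.1]
grip_width: 0.0499
```

>>> {"op": "step_arm", "data": {
  "targets": [
    [0,0,0,0,0,0],
    [0,0,0,0,0,0],
    [0,0,0,0,0,0],
    [0,0,0,0,0,0],
    [0,0,0,0,0,0]
  ],
  "claw": 0,
  "force": 60
}}

```text
time: 27.03
eef_pos: [0.5005, 0.2658, 0.0386]
tcp_rot: [-3.141, 0.0, 2.988]
wrist_force: [0.6, -1.9, 0.9]
grip_width: 0.0272
```

>>> {"op": "step_arm", "data": {
  "targets": [
    [0,0,-0.004,0,0,0],
    [0,0,-0.004,0,0,0],
    [0,0,-0.005,0,0,0],
    [0,0,-0.006,0,0,0],
    [0,0,-0.008,0,0,0],
    [0,0,-0.01,0,0,0],
    [0,0,-0.015,0,0,0],
    [0,0,-0.02,0,0,0],
    [0,0,-0.02,0,0,0],
    [0,0,-0.02,0,0,0]
  ]
}}

```text
time: 27.87
eef_pos: [0.5011, 0.2673, 0.1548]
tcp_rot: [3.138, 0.003, 2.988]
wrist_force: [-0.1, 0.5, -2.1]
grip_width: 0.0272
```

```bash
python3 - <<'E'
from h import *
go(drawer(.08,.035,.16),YU)
im,d=snap('scene','s11'); cv2.imwrite('pics/s11c.png',cv2.resize(im[150:290,280:440,::-1],None,fx=4,fy=4,interpolation=cv2.INTER_CUBIC))
E
```

```text
turn [ 0.0034  0.0037 -0.1191]
shift(after turn) [-0.0602 -0.5023 -0.0052] rows>= 13.0 t 27.8667 F [-0.1  0.5 -2.1] g 0.0272 pos [0.5011 0.2673 0.1548]
```

View pics/s11c.png

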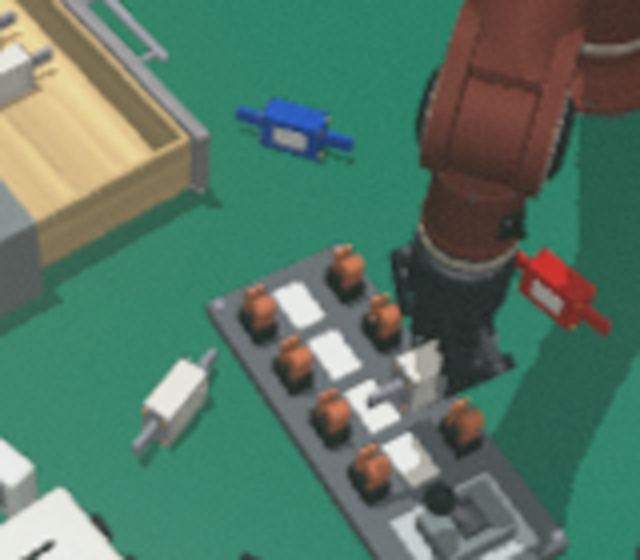

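Fuse 4 is out and held at crop (420,372). The loose fuse has been knocked aside, from crop (147,425) to (175,398), so I'll re-measure it later. Carrying fuse 4.

>>> {"op": "step_arm", "data": {
  "targets": [
    [0,0,0,0,0,-0.06],
    [0,0,0,0,0,-0.06],
    [-0.004,-0.033,0,0,0,0],
    [-0.004,-0.033,0,0,0,0],
    [-0.004,-0.033,0,0,0,0],
    [-0.004,-0.033,0,0,0,0],
    [-0.004,-0.033,0,0,0,0],
    [-0.004,-0.033,0,0,0,0],
    [-0.004,-0.033,0,0,0,0],
    [-0.004,-0.033,0,0,0,0],
    [-0.004,-0.033,0,0,0,0],
    [-0.004,-0.033,0,0,0,0]
  ]
}}

```text
time: 28.92
eef_pos: [0.5303, -0.0663, 0.1531]
tcp_rot: [-3.142, 0.005, 3.108]
wrist_force: [0.9, 0.3, -0.7]
grip_width: 0.0273
```

>>> {"op": "step_arm", "data": {
  "targets": [
    [-0.004,-0.033,0,0,0,0],
    [-0.004,-0.033,0,0,0,0],
    [-0.004,-0.033,0,0,0,0],
    [-0.004,-0.033,0,0,0,0],
    [-0.004,-0.03,0,0,0,0],
    [0,-0.006,0,0,0,0],
    [0,0,0,0,0,0],
    [0,0,0,0,0,0]
  ]
}}

```text
time: 29.58
eef_pos: [0.5441, -0.2329, 0.152]
tcp_rot: [3.141, 0.002, 3.108]
wrist_force: [-0.2, 0.9, -1.4]
grip_width: 0.0273
```

```bash
python3 - <<'E'
from h import *
go(drawer(.08,.035,.04),YU)
E
```

```text
turn [0.0004 0.0025 0.    ]
shift(after turn) [-0.0002 -0.0038  0.112 ] rows>= 3.0 t 29.5833 F [-0.2  0.9 -1.4] g 0.0273 pos [ 0.5441 -0.2329  0.152 ]
```

>>> {"op": "step_arm", "data": {
  "targets": [
    [0,-0.004,0.02,0,0,0],
    [0,0,0.025,0,0,0],
    [0,0,0.025,0,0,0],
    [0,0,0.02,0,0,0],
    [0,0,0.012,0,0,0],
    [0,0,0.006,0,0,0]
  ]
}}

```text
time: 30.08
eef_pos: [0.5433, -0.2348, 0.0413]
tcp_rot: [3.139, -0.002, 3.111]
wrist_force: [-0.3, 0.5, -2.1]
grip_width: 0.0272
```

>>> {"op": "step_arm", "data": {
  "targets": [
    [0,0,0.004,0,0,0],
    [0,0,0.003,0,0,0],
    [0,0,0.001,0,0,0],
    [0,0,0.001,0,0,0],
    [0,0,0,0,0,0]
  ]
}}

```text
time: 30.5
eef_pos: [0.5444, -0.2377, 0.0346]
tcp_rot: [-3.141, 0.002, 3.108]
wrist_force: [0.9, 1.1, 0.5]
grip_width: 0.0274
```

>>> {"op": "step_arm", "data": {
  "targets": [
    [0,0,0,0,0,0],
    [0,0,0,0,0,0],
    [0,0,0,0,0,0],
    [0,0,0,0,0,0],
    [0,0,-0.02,0,0,0],
    [0,0,-0.03,0,0,0],
    [0,0,-0.04,0,0,0],
    [0,0,-0.03,0,0,0]
  ],
  "claw": 0.05
}}

```text
time: 31.17
eef_pos: [0.5439, -0.2379, 0.1557]
tcp_rot: [-3.141, 0.002, 3.108]
wrist_force: [1.5, -0.3, -0.4]
grip_width: 0.05
```

```bash
python3 - <<'E'
from h import *
im,d=snap('top','t12'); P=pts('top',d)
cv2.imwrite('pics/t12c.png',cv2.resize(im[80:260,200:460,::-1],None,fx=3,fy=3,interpolation=cv2.INTER_CUBIC))
i=im.astype(int)
w=(i.min(-1)>130)&(i.max(-1)-i.min(-1)<60); 
sel=np.zeros_like(w); sel[135:180,270:330]=1; w&=sel
k,l,st,c=cv2.connectedComponentsWithStats(w.astype(np.uint8))
for j in range(1,k):
    if st[j,4]>30:
        v,u=np.nonzero(l==j); q=np.array([ray('top',a,b,.035) for a,b in zip(u,v)])[:,:2]*1000
        print(st[j],c[j],cv2.minAreaRect(q.astype(np.float32)),P[l==j][:,2].max(), ray('top',*c[j],.043))
im,d=snap('scene','s12'); cv2.imwrite('pics/s12c.png',cv2.resize(im[220:310,280:400,::-1],None,fx=5,fy=5,interpolation=cv2.INTER_CUBIC))
E
```

```text
[288 152  12  28 183] [293.50273224 166.31147541] ((632.3302001953125, 97.61180114746094), (106.89785766601562, 32.576358795166016), 17.387712478637695) 1.7101595067741526 [0.62857208 0.09639655 0.043     ]
```

View pics/t12c.png

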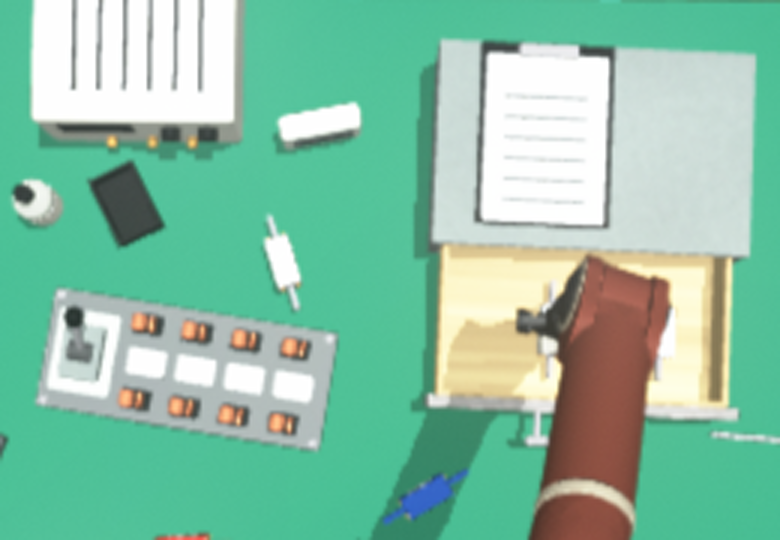

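View pics/s12c.png

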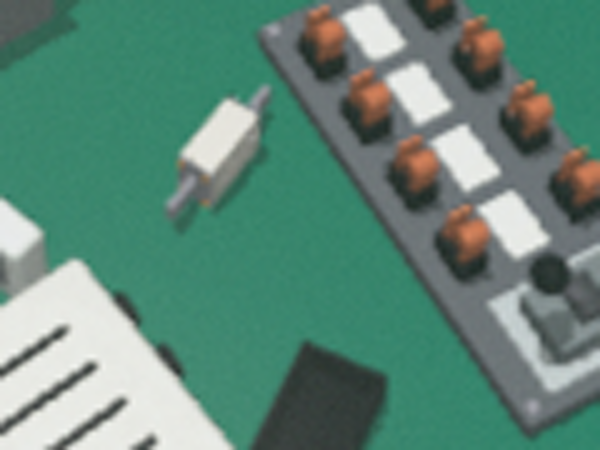

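```bash
python3 - <<'E'
from h import *
print(ray('top',200+282/3,80+262/3,.046), ray('scene',280+222/5,220+147/5,.046))
print('tips top',ray('top',200+269/3,80+217/3,.023),ray('top',200+295/3,80+306/3,.023),'scene',ray('scene',280+174/5,220+208/5,.025),ray('scene',280+265/5,220+92/5,.025))
go([.631,.0975,.12],-np.pi+.295)
E
```

```text
[0.62445999 0.09432751 0.046     ] [0.63472312 0.10480487 0.046     ]
tips top [0.68350164 0.11270404 0.023     ] [0.57164884 0.07861492 0.023     ] scene [0.68337292 0.11336288 0.025     ] [0.5736988  0.07676478 0.025     ]
turn [-0.0063  0.0112 -0.3291]
shift(after turn) [-0.178   0.2977  0.0393] rows>= 9.0 t 31.2667 F [ 0.6 -1.   0.5] g 0.05 pos [ 0.5472 -0.2391  0.1593]
```

>>> {"op": "step_arm", "data": {
  "targets": [
    [0,0,0,0,0,-0.113],
    [0,0,0,0,0,-0.113],
    [0,0,0,0,0,-0.113],
    [-0.0195,0.033,0,0,0,0],
    [-0.0195,0.033,0,0,0,0],
    [-0.0195,0.033,0,0,0,0],
    [-0.0195,0.033,0,0,0,0],
    [-0.0195,0.033,0,0,0,0],
    [-0.0195,0.033,0,0,0,0],
    [-0.0195,0.033,0,0,0,0],
    [-0.0195,0.033,0,0,0,0],
    [-0.0195,0.033,0,0,0,0]
  ]
}}

```text
time: 32.27
eef_pos: [0.6212, 0.1001, 0.1524]
tcp_rot: [-3.142, -0.002, -2.836]
wrist_force: [1.0, 0.8, 0.4]
grip_width: 0.0499
```

>>> {"op": "step_arm", "data": {
  "targets": [
    [0,0,0.02,0,0,0],
    [0,0,0.03,0,0,0],
    [0,0,0.02,0,0,0],
    [0,0,0,0,0,0],
    [0,0,0,0,0,0]
  ]
}}

```text
time: 32.68
eef_pos: [0.6204, 0.098, 0.0817]
tcp_rot: [3.141, -0.004, -2.836]
wrist_force: [0.9, -0.2, -0.6]
grip_width: 0.0498
```

```bash
python3 - <<'E'
from h import *
go([.628,.0955,.0125],-np.pi+.305)
im,d=snap('scene','s13'); cv2.imwrite('pics/s13c.png',cv2.resize(im[200:310,260:400,::-1],None,fx=5,fy=5,interpolation=cv2.INTER_CUBIC))
E
```

```text
turn [ 0.0003 -0.0039  0.0001]
shift(after turn) [-0.0065 -0.0047  0.0692] rows>= 2.0 t 32.6833 F [ 0.9 -0.2 -0.6] g 0.0498 pos [0.6204 0.098  0.0817]
```

View pics/s13c.png

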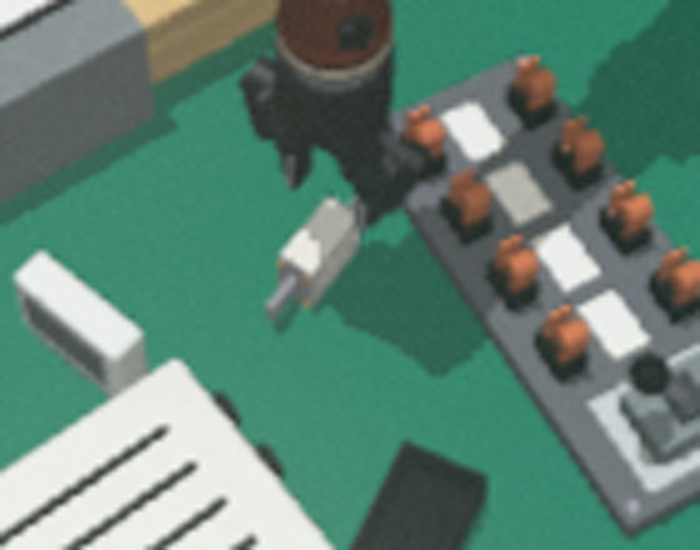

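>>> {"op": "step_arm", "data": {
  "targets": [
    [-0.0065,-0.0045,0.006,0,0,0],
    [0,0,0.012,0,0,0],
    [0,0,0.012,0,0,0],
    [0,0,0,0,0,0],
    [0,0,0,0,0,0]
  ]
}}

```text
time: 33.15
eef_pos: [0.6281, 0.0958, 0.0521]
tcp_rot: [3.141, -0.003, -2.836]
wrist_force: [0.7, 0.4, 0.2]
grip_width: 0.0497
```

```bash
python3 - <<'E'
from h import *
go([.628,.0955,.0125],-np.pi+.305)
E
```

```text
turn [ 0.0004 -0.0028  0.0002]
shift(after turn) [ 0.0002 -0.0003  0.0396] rows>= 1.0 t 33.15 F [0.7 0.4 0.2] g 0.0497 pos [0.6281 0.0958 0.0521]
```

>>> {"op": "step_arm", "data": {
  "targets": [
    [0,0,0.01,0,0,0],
    [0,0,0.01,0,0,0],
    [0,0,0.01,0,0,0],
    [0,0,0.007,0,0,0],
    [0,0,0.002,0,0,0],
    [0,0,0,0,0,0]
  ]
}}

```text
time: 33.65
eef_pos: [0.6283, 0.0959, 0.0131]
tcp_rot: [3.141, -0.002, -2.836]
wrist_force: [-1.1, 0.8, 0.2]
grip_width: 0.0498
```

>>> {"op": "step_arm", "data": {
  "targets": [
    [0,0,0,0,0,0],
    [0,0,0,0,0,0],
    [0,0,0,0,0,0],
    [0,0,0,0,0,0],
    [0,0,0,0,0,0]
  ],
  "claw": 0,
  "force": 60
}}

```text
time: 34.07
eef_pos: [0.6297, 0.0961, 0.0149]
tcp_rot: [-3.141, 0.001, -2.836]
wrist_force: [1.4, -0.1, 2.5]
grip_width: 0.0272
```

>>> {"op": "step_arm", "data": {
  "targets": [
    [0,0,-0.01,0,0,0],
    [0,0,-0.015,0,0,0],
    [0,0,-0.025,0,0,0],
    [0,0,-0.03,0,0,0],
    [0,0,-0.03,0,0,0],
    [0,0,-0.03,0,0,0],
    [0,0,0,0,0,0],
    [0,0,0,0,0,0]
  ]
}}

```text
time: 34.73
eef_pos: [0.6298, 0.0964, 0.1565]
tcp_rot: [-3.141, 0.004, -2.836]
wrist_force: [-0.2, -0.1, -3.6]
grip_width: 0.0269
```

```bash
python3 - <<'E'
from h import *
go(drawer(.08,.105,.16),YU)
im,d=snap('scene','s14'); cv2.imwrite('pics/s14c.png',cv2.resize(im[180:290,240:380,::-1],None,fx=5,fy=5,interpolation=cv2.INTER_CUBIC))
E
```

```text
turn [2.000e-04 3.700e-03 3.393e-01]
shift(after turn) [ 0.0742 -0.2658 -0.0035] rows>= 7.0 t 34.7333 F [-0.2 -0.1 -3.6] g 0.0269 pos [0.6298 0.0964 0.1565]
```

View pics/s14c.png

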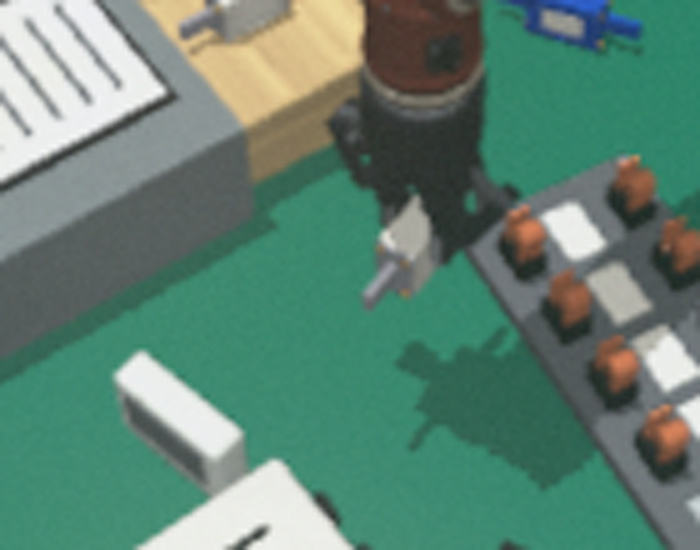

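Loose fuse is held at crop (410,255). Carrying it over.

>>> {"op": "step_arm", "data": {
  "targets": [
    [0,0,0,0,0,0.113],
    [0,0,0,0,0,0.113],
    [0,0,0,0,0,0.113],
    [0.0082,-0.03,0,0,0,0],
    [0.0082,-0.03,0,0,0,0],
    [0.0082,-0.03,0,0,0,0],
    [0.0082,-0.03,0,0,0,0],
    [0.0082,-0.03,0,0,0,0],
    [0.0082,-0.03,0,0,0,0],
    [0.0082,-0.03,0,0,0,0],
    [0.0082,-0.03,0,0,0,0]
  ]
}}

```text
time: 35.7
eef_pos: [0.5529, -0.1425, 0.1521]
tcp_rot: [3.141, -0.005, 3.108]
wrist_force: [-0.5, 0.1, -3.0]
grip_width: 0.0269
```

>>> {"op": "step_arm", "data": {
  "targets": [
    [0.0082,-0.025,0,0,0,0],
    [0,0,0,0,0,0],
    [0,0,0,0,0,0],
    [0,0,0,0,0,0]
  ]
}}

```text
time: 36.03
eef_pos: [0.5453, -0.1653, 0.1527]
tcp_rot: [3.14, -0.003, 3.108]
wrist_force: [0.2, 0.8, -2.1]
grip_width: 0.0268
```

```bash
python3 - <<'E'
from h import *
go(drawer(.08,.105,.04),YU)
im,d=snap('scene','s15'); cv2.imwrite('pics/s15c.png',cv2.resize(im[110:240,180:330,::-1],None,fx=4,fy=4,interpolation=cv2.INTER_CUBIC))
E
```

```text
turn [ 0.0019 -0.0035  0.0005]
shift(after turn) [-0.0013 -0.0014  0.1127] rows>= 3.0 t 36.0333 F [ 0.2  0.8 -2.1] g 0.0268 pos [ 0.5453 -0.1653  0.1527]
```

View pics/s15c.png

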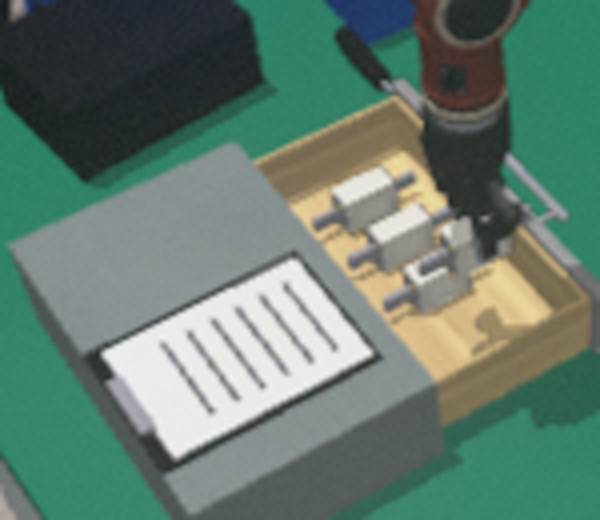

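>>> {"op": "step_arm", "data": {
  "targets": [
    [0,0,0.02,0,0,0],
    [0,0,0.025,0,0,0],
    [0,0,0.025,0,0,0],
    [0,0,0.02,0,0,0],
    [0,0,0.012,0,0,0],
    [0,0,0.006,0,0,0],
    [0,0,0,0,0,0]
  ]
}}

```text
time: 36.67
eef_pos: [0.5457, -0.1643, 0.0446]
tcp_rot: [3.14, -0.003, 3.11]
wrist_force: [-0.5, 1.0, -3.4]
grip_width: 0.0272
```

>>> {"op": "step_arm", "data": {
  "targets": [
    [0,0,0.003,0,0,0],
    [0,0,0.002,0,0,0],
    [0,0,0,0,0,0]
  ]
}}

```text
time: 36.92
eef_pos: [0.5469, -0.1661, 0.0418]
tcp_rot: [-3.141, 0.001, 3.108]
wrist_force: [-0.2, -0.6, -2.6]
grip_width: 0.0273
```

>>> {"op": "step_arm", "data": {
  "targets": [
    [0,0,0.002,0,0,0],
    [0,0,0.002,0,0,0],
    [0,0,0.001,0,0,0],
    [0,0,0,0,0,0]
  ]
}}

```text
time: 37.25
eef_pos: [0.5468, -0.1664, 0.0368]
tcp_rot: [-3.141, 0.001, 3.108]
wrist_force: [-0.3, 0.6, -0.3]
grip_width: 0.0275
```

Contact starts here: the z force went from about -2.5 to -0.3 N. Releasing and lifting.

>>> {"op": "step_arm", "data": {
  "targets": [
    [0,0,0.001,0,0,0],
    [0,0,0,0,0,0],
    [0,0,0,0,0,0],
    [0,0,0,0,0,0],
    [0,0,0,0,0,0],
    [0,0,-0.02,0,0,0],
    [0,0,-0.03,0,0,0],
    [0,0,-0.04,0,0,0],
    [0,0,-0.03,0,0,0]
  ],
  "claw": 0.05
}}

```text
time: 38.0
eef_pos: [0.5468, -0.1664, 0.1576]
tcp_rot: [-3.141, 0.001, 3.108]
wrist_force: [1.0, -0.6, 0.5]
grip_width: 0.0498
```

>>> {"op": "step_arm", "data": {
  "targets": [
    [0.01,0.035,0,0,0,0],
    [0.01,0.035,0,0,0,0],
    [0.01,0.035,0,0,0,0],
    [0.01,0.035,0,0,0,0],
    [0.01,0.035,0,0,0,0],
    [0.01,0.035,0,0,0,0],
    [0,0,0,0,0,0]
  ],
  "claw": 0.028
}}

```text
time: 38.58
eef_pos: [0.4912, 0.0554, 0.1556]
tcp_rot: [3.136, -0.001, 3.122]
wrist_force: [0.1, 0.3, 0.3]
grip_width: 0.0281
```

```bash
python3 - <<'E'
from h import *
im,d=snap('top','t16'); P=pts('top',d)
cv2.imwrite('pics/t16c.png',cv2.resize(im[130:250,330:480,::-1],None,fx=5,fy=5,interpolation=cv2.INTER_CUBIC))
i=im.astype(int); 
w=(i.min(-1)>170)&(i.max(-1)-i.min(-1)<35); sel=np.zeros_like(w); sel[160:215,345:445]=1; w&=sel
k,l,st,c=cv2.connectedComponentsWithStats(w.astype(np.uint8))
for j in range(1,k):
    if st[j,4]>20: print(st[j],c[j].round(1),ray('top',*c[j],.068).round(4),np.median(P[l==j][:,2]).round(4))
im,d=snap('scene','s16'); cv2.imwrite('pics/s16c.png',cv2.resize(im[110:240,180:330,::-1],None,fx=4,fy=4,interpolation=cv2.INTER_CUBIC))
go([.411,-.2675,.15],np.pi/2-.034)
E
```

```text
[347 160  98   5 290] [408.  161.3] [ 0.649  -0.3256  0.068 ] 0.1107
[360 173  19  35 202] [365.3 191.9] [ 0.5348 -0.169   0.068 ] 0.0663
[380 173  17  36 215] [384.7 192.3] [ 0.5339 -0.2402  0.068 ] 0.0653
[398 174  34  37 432] [412.1 193.8] [ 0.5294 -0.341   0.068 ] 0.065
[345 211  68   4 137] [370.7 213.3] [ 0.4565 -0.1892  0.068 ] 0.0988
turn [ 5.0000e-04 -3.0000e-04  1.5759e+00]
shift(after turn) [-0.3178 -0.0714  0.0055] rows>= 9.0 t 38.6833 F [ 0.7 -0.7  0.2] g 0.0281 pos [0.4931 0.0477 0.1555]
```

View pics/t16c.png

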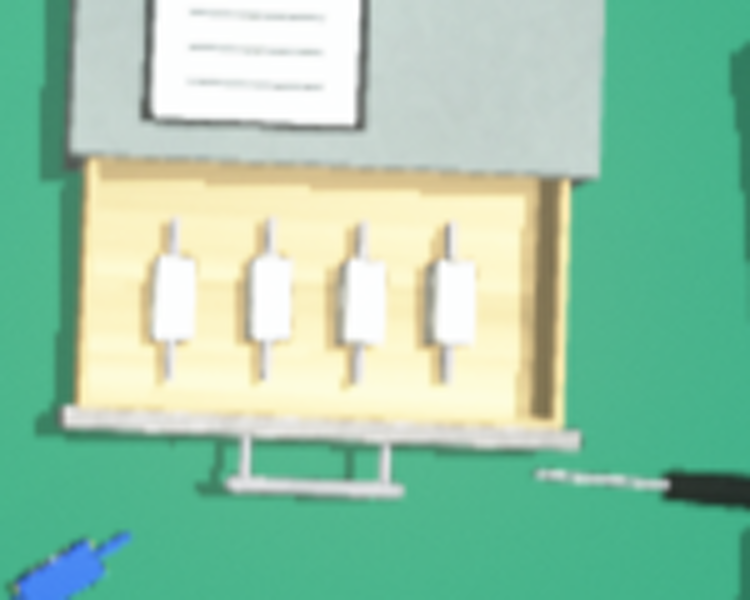

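View pics/s16c.png

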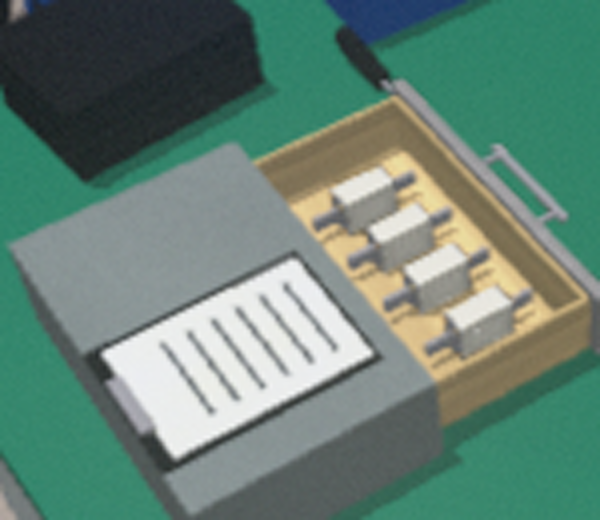

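All four fuses lie flat and separate in the drawer, at crop (172,298), (268,298), (362,302) and (450,300). Their tops are at 65–68 mm, as expected. To shut it, I'll push the handle bar with closed fingers from the robot side.

>>> {"op": "step_arm", "data": {
  "targets": [
    [0.013,-0.0355,0,0,0,0],
    [0.013,-0.0355,0,0,0,0],
    [0.013,-0.0355,0,0,0,0],
    [0.013,-0.0355,0,0,0,0],
    [0.013,-0.0355,0,0,0,0],
    [0.013,-0.0355,0,0,0,0],
    [0.013,-0.0355,0,0,0,0],
    [0.013,-0.0355,0,0,0,0],
    [0.013,-0.0355,0,0,0,0],
    [0,0,0,0,0,0],
    [0,0,0,0,0,0]
  ],
  "claw": 0
}}

```text
time: 39.6
eef_pos: [0.3634, -0.274, 0.1553]
tcp_rot: [-3.14, -0.001, 3.098]
wrist_force: [-0.4, 0.2, -0.2]
grip_width: -0.0001
```

```bash
python3 - <<'E'
from h import *
go([.367,-.266,.058],YU)
E
```

```text
turn [-0.0018 -0.0007 -0.0099]
shift(after turn) [-0.0033  0.0082  0.0973] rows>= 3.0 t 39.6 F [-0.4  0.2 -0.2] g -0.0001 pos [ 0.3634 -0.274   0.1553]
```

>>> {"op": "step_arm", "data": {
  "targets": [
    [0,0.004,0.025,0,0,0],
    [0,0,0.03,0,0,0],
    [0,0,0.027,0,0,0],
    [0,0,0.015,0,0,0],
    [0,0,0,0,0,0],
    [0,0,0,0,0,0]
  ]
}}

```text
time: 40.1
eef_pos: [0.3659, -0.2651, 0.058]
tcp_rot: [3.141, -0.001, 3.109]
wrist_force: [0.8, -0.4, 0.9]
grip_width: 0.0001
```

>>> {"op": "step_arm", "data": {
  "targets": [
    [-0.008,0,0,0,0,0],
    [-0.008,0,0,0,0,0],
    [-0.008,0,0,0,0,0],
    [-0.008,0,0,0,0,0],
    [-0.008,0,0,0,0,0],
    [-0.008,0,0,0,0,0],
    [-0.008,0,0,0,0,0],
    [-0.008,0,0,0,0,0]
  ]
}}

```text
time: 40.77
eef_pos: [0.4308, -0.268, 0.0584]
tcp_rot: [-3.141, 0.0, 3.108]
wrist_force: [-1.9, -0.1, 0.6]
grip_width: 0.0
```

```bash
python3 - <<'E'
from h import *
go([.572,-.273,.058],YU)
im,d=snap('scene','s17'); cv2.imwrite('pics/s17c.png',cv2.resize(im[110:240,180:330,::-1],None,fx=4,fy=4,interpolation=cv2.INTER_CUBIC))
E
```

```text
turn [-0.0002  0.      0.0003]
shift(after turn) [-0.1413 -0.0002  0.0004] rows>= 4.0 t 40.7667 F [-1.9 -0.1  0.6] g 0.0 pos [ 0.4308 -0.268   0.0584]
```

View pics/s17c.png

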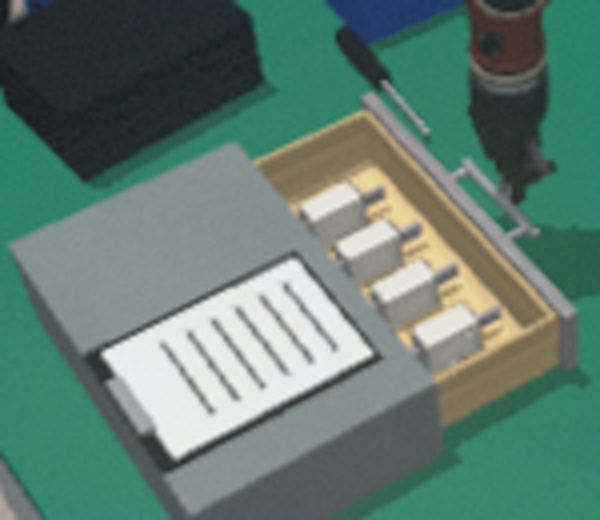

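The drawer is closing and the fuses ride along undisturbed. I'll keep pushing.

>>> {"op": "step_arm", "data": {
  "targets": [
    [-0.01,0,0,0,0,0],
    [-0.011,0,0,0,0,0],
    [-0.011,0,0,0,0,0],
    [-0.011,0,0,0,0,0],
    [-0.011,0,0,0,0,0],
    [-0.011,0,0,0,0,0],
    [-0.011,0,0,0,0,0],
    [-0.011,0,0,0,0,0],
    [-0.011,0,0,0,0,0],
    [-0.011,0,0,0,0,0],
    [-0.009,0,0,0,0,0],
    [-0.006,0,0,0,0,0]
  ]
}}

```text
time: 41.82
eef_pos: [0.5554, -0.2718, 0.0581]
tcp_rot: [3.141, 0.001, 3.108]
wrist_force: [-0.2, -0.0, -0.4]
grip_width: 0.0004
```

>>> {"op": "step_arm", "data": {
  "targets": [
    [-0.004,0,0,0,0,0],
    [-0.003,0,0,0,0,0],
    [-0.003,0,0,0,0,0],
    [-0.002,0,0,0,0,0]
  ]
}}

```text
time: 42.15
eef_pos: [0.5657, -0.2721, 0.0582]
tcp_rot: [3.141, -0.001, 3.108]
wrist_force: [-1.3, 0.3, -0.1]
grip_width: -0.0001
```

>>> {"op": "step_arm", "data": {
  "targets": [
    [-0.002,0,0,0,0,0],
    [-0.002,0,0,0,0,0],
    [-0.002,0,0,0,0,0]
  ]
}}

```text
time: 42.4
eef_pos: [0.5716, -0.2724, 0.0582]
tcp_rot: [3.141, -0.001, 3.108]
wrist_force: [-1.0, 0.3, -0.2]
grip_width: -0.0
```

>>> {"op": "step_arm", "data": {
  "targets": [
    [-0.002,0,0,0,0,0],
    [-0.002,0,0,0,0,0],
    [-0.002,0,0,0,0,0]
  ]
}}

```text
time: 42.65
eef_pos: [0.5744, -0.2725, 0.0581]
tcp_rot: [3.14, -0.008, 3.107]
wrist_force: [-10.2, 2.9, 7.4]
grip_width: -0.0001
```

>>> {"op": "step_arm", "data": {
  "targets": [
    [-0.002,0,0,0,0,0],
    [-0.002,0,0,0,0,0],
    [0,0,0,0,0,0]
  ]
}}

```text
time: 42.9
eef_pos: [0.5743, -0.2725, 0.0581]
tcp_rot: [3.139, -0.017, 3.106]
wrist_force: [-13.8, 3.5, 10.7]
grip_width: -0.0003
```

The drawer hit its stop at TCP x = 0.574, with force rising to 14 N. I'll back off, clear the arm and check.

>>> {"op": "step_arm", "data": {
  "targets": [
    [0.015,0,0,0,0,0],
    [0.03,0,0,0,0,0],
    [0.02,0,-0.03,0,0,0],
    [0,0,-0.04,0,0,0],
    [0,0,-0.04,0,0,0],
    [0,0.03,0,0,0,0],
    [0,0.03,0,0,0,0],
    [0,0.03,0,0,0,0],
    [0,0.03,0,0,0,0],
    [0,0.03,0,0,0,0],
    [0,0.03,0,0,0,0],
    [0,0.03,0,0,0,0]
  ]
}}

```text
time: 43.9
eef_pos: [0.5252, -0.0598, 0.169]
tcp_rot: [-3.141, 0.004, 3.107]
wrist_force: [0.5, -0.3, 0.1]
grip_width: 0.0002
```

>>> {"op": "step_arm", "data": {
  "targets": [
    [0,0.03,0,0,0,0],
    [0,0.02,0,0,0,0],
    [0,0,0,0,0,0],
    [0,0,0,0,0,0],
    [0,0,0,0,0,0]
  ]
}}

```text
time: 44.32
eef_pos: [0.5263, -0.0123, 0.1686]
tcp_rot: [-3.14, 0.002, 3.107]
wrist_force: [0.6, -0.1, -0.2]
grip_width: 0.0003
```

```bash
python3 - <<'E'
from h import *
im,d=snap('top','t18'); cv2.imwrite('pics/t18.png',im[60:280,140:520,::-1].repeat(2,0).repeat(2,1))
im,d=snap('scene','s18'); cv2.imwrite('pics/s18c.png',cv2.resize(im[120:330,175:450,::-1],None,fx=2.8,fy=2.8,interpolation=cv2.INTER_CUBIC))
E
```

```text
(no output)
```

View pics/t18.png

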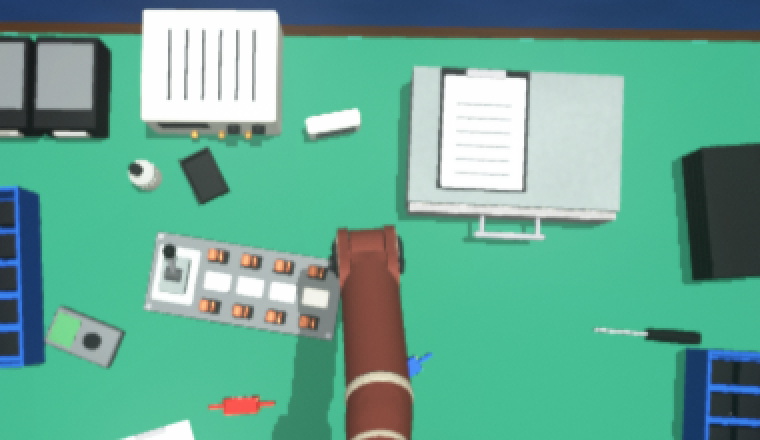

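View pics/s18c.png

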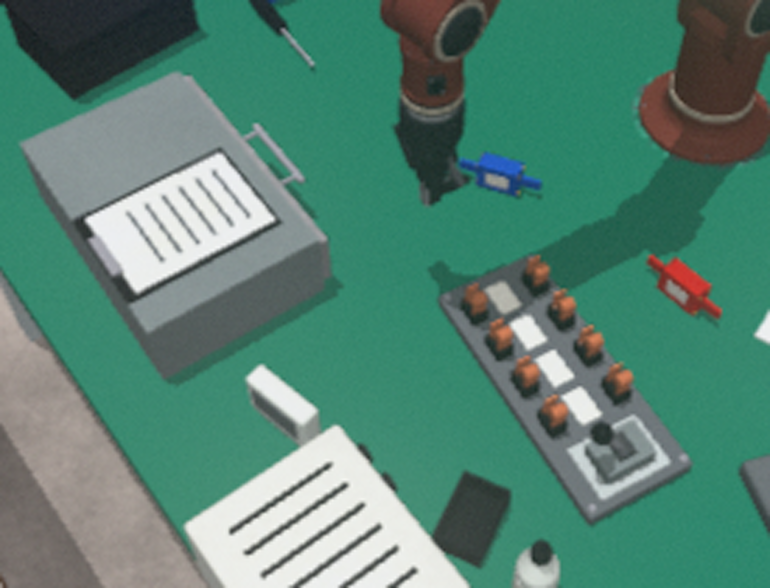

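The drawer front is flush against the unit, with no wood visible. The lever is off, all four ways are empty, the bystanders are where they were, and the gripper is in free air. Handing in.

```bash
python3 -c "
from h import *
print(status.get_state()['wrist_force'].round(1)); print(sign_off())"
```

```text
[0.6 0.3 0.7]
the job is handed in; nothing more can be done
None
```

The burn-in strip is out of service and the job is handed in, after about 44 s of the 208 s allowed. The sign-off gave no verdict.

I pushed the isolator fully off first, then opened the drawer. I pulled the three fuses that were present (ways 1, 2 and 4; way 3 was empty) one at a time and laid them in the drawer. The loose fuse went in last, then I pushed the drawer shut against its stop.

**Last checks:**
- **Isolator:** after the push the ball measured 41 mm past the pivot, against 38 mm expected at full off. The lever still looks fully over in the final pictures.
- **Fuses:** all four lay flat and about 70 mm apart before closing. The three measured tops read 65–66 mm, against 68 mm for a fuse standing on the floor. The two right-hand fuses merged into one measurement, but both pictures show them apart. I could not see the fuses after the drawer was shut.
- **Drawer:** the front is flush with the unit, with no gap visible. The push stopped firmly at about 14 N, and the arm is clear of everything.
- **Other things on the bench:** the bystanders in the final pictures look to be where they started; I did not measure their positions.

The only surprise was the loose fuse being knocked about 3 cm during the run; I measured it again before picking it up. No grip slipped, and no check failed or disagreed beyond a few millimetres of camera error. The one exception was a body-centre reading of the loose fuse that differed by about 15 mm between the two cameras. I used its blade tips instead, which agreed.

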